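# Gauge the seal channel of a shipper lid and record its depth

## Robot

A 7-joint arm with a two-finger parallel gripper is mounted at the origin on the work surface. World frame = base frame: x ahead of the robot, y to its left, z up, the work surface at z = 0. Lengths are in mm, angles in rad, forces in N, time in s.
With the tool pointing down it reaches from about 350 to 900 mm from the base axis. Payload 8.1 kg.
Tool frame: the origin (TCP) lies midway between the tips of the shut fingers; the grasp point (between the pads) lies 19 mm behind it; y points along the fingers, z is the direction in which the jaws open and shut, and the axes are right-handed (so a half turn about y gives the same grasp; the last joint's range is limited). The gripper opens to 85 mm and grips with 20 to 120 N. Pads are 22 mm wide; open, the fingers measure 114 mm over their backs; the gripper's body (76 mm by 85 mm) begins 54 mm behind the grasp point. The pads swing forward as they close: fully open they stand 13 mm farther back than shut.
Start: joints at [-1.258, 0.434, 0.025, 1.573, -0.012, 1.134, -0.075], TCP at [252.479, 571.748, 231.323] pointing down, gripper open.
Joint ranges: [-2.62, 2.62], [-0.44, 2.09], [-1.27, 1.32], [0.08, 2.57], [-1.32, 4.46], [0.12, 2], [-2.74, 2.74]. Speed limits (rad/s): [2.22, 2.22, 3.01, 3.01, 3.14, 3.14, 3.14].

## Interface

Orientations are given as a unit quaternion [x, y, z, w].
In Python, from workcell import manip, cams gives the robot as it stands. The module is installed in compiled form; this text tells all that it offers.
- The arm moves only by the shell command python3 -m jog 'ROWS' [OPENING] [FORCE]. ROWS is JSON, a list of rows, each an object of numbers: "tx", "ty", "tz": the shift along the world's x, y, z in cm; "rx", "ry", "rz": the turn, a rotation vector about the world's x, y, z in rad. In form: [{"tx": .., "ty": .., "tz": .., "rx": .., "ry": .., "rz": ..}, ...]. A call has exactly 5 rows; each row shifts and turns the commanded pose from where the row before left it; what a row does not reach is not made up. A row lasts 1/8 s, in which the tool goes at most 62.5 mm and 10.7 degrees, less where a joint would pass 70% of its speed; a pose out of reach is approached as far as the arm can. A call is refused whole if a number of a shift passes 6.25 or a number of a turn 0.188, either way. A call with a gripper value outside its range is refused whole. OPENING is the finger opening in cm, from 0 to 8.54, set as the call begins (- or left out, the last holds). The fingers move at their own pace and stop on an object; FORCE is the grip in N (left out, the last holds). Time passes only in rows, so rows that do not move let the fingers close, or fill a call up. It gives the time, the measured TCP pose, the force and the opening at its end, in the units of the state.
- manip.observe(): the state, without advancing time (a new reading comes with each control period).
- cams.read_camera(name): name is "side" or "top"; returns a dict with "img" (420x560x3 uint8, red, green, blue), "range_z" (420x560 float32, mm along the optical axis (not along the pixel's ray), 0 where there is no reading), "intrinsics" (3x3 intrinsics, pixels), "D" ([k1, k2, p1, p2, k3] as OpenCV has them; the pictures are not rectified), "R" (3x3) and "t" (3): a world point X has camera coordinates R X + t. Camera axes: x right, y down, z forward; pixel columns grow to the right and rows downward; lengths in mm; the calibration is good to about 2 mm. A picture is of the moment at which its call begins.
- manip.close_job(): hands the job in, once; it reports no verdict.
Trained networks look in the newest picture that a camera, given by its name, has taken for a name from the list of things; names that differ only in an ending like _2 or _b are one class to them, and where a whole thing is asked for, a point or a joint stands for the part that bears it (a point fixed in the world has none). Each returns a list of dicts, best first, with "score" (0 to 1); they miss things now and then, are a little off and sometimes report something else, mostly with a low value. They report only what shows in the picture. A call takes as long as a camera call. They do not tell look-alikes from the thing itself.
- cams.search_frame(camera, label): "extent" ([centre column, centre row, width, height] in pixels, round what is visible of it).
- cams.cut_out(camera, label): "region" (420x560 bool, what is visible of it) and "extent" ([centre column, centre row, width, height] in pixels, round what is visible of it).
- cams.spot_point(camera, label): "xy" ([column, row] in pixels: a listed point, or the origin of a listed thing).
The state is a dict: "time": time; "joints": joint angles; "joint_vel": joint speeds; "tau": joint torques, N m; "tool_pos": TCP position; "tcp_rot": TCP orientation; "wrist_force": force on the tool from outside, world axes, zero at the start; "wrist_torque": the same for the moment, N m; "gripper_width": opening from 0.0 (shut) to 1.0 (fully open).
Only numpy, scipy, OpenCV 4.12 (cv2) and the standard library are available. Lean on these libraries where they do the work, as an engineer would, in place of code of your own. Each camera call takes 0.05 s, during which the arm holds its last target.

## Task

Take the depth gauge from its stand, put its sprung blade into the lid's seal channel, near the middle of the long side nearest the robot, press gently until the gauge's base sits flat on the lid, and hold it pressed there with about 20 N for a full second, at no time forcing it with more than 40 N. Let go, leaving the gauge standing there, and read the channel's depth from it. Then slide the pointer of the record rail to that depth, to the nearest millimetre or so, leaving the other things on the bench where they are.

Things in the scene. Friction and masses are not known exactly. Their poses are not given: they have to be found in the camera images.
- lid: Grey box lid, 180 mm (x) by 240 mm (y), upside down on a cardboard pad, fixed. Its flat top face is level, 52 to 62 mm above the bench: how high is not known. A 10 mm wide channel, 6 to 18 mm deep (not known, same all round), runs round it 24 mm in from the edges. A white plug 60 x 110 mm, 14 mm high, stands in the middle, centre at x +16 mm. Origin: centre of the pad's underside, z up.
- channel (a point): Point 52 mm above the bench, over or in the straight channel run of the long side nearest the robot: midway along the run and midway between the channel's walls. The lid's face is 0 to 10 mm higher than this point. y runs along the channel, x across it, z up. The straight run extends about 85 mm each way along y.
- stand: Aluminium gauge stand 82 x 56 mm, fixed, top at 42 mm: two bars along its x, 18 mm apart, carry the edges of the gauge's base; the blade hangs between them. Origin: centre of its underside.
- gauge: Depth gauge, 0.35 kg, loose, upright on the stand. Base 60 (its x) x 30 (y) x 12 mm, square barrel 22 x 22 mm from 12 to 62 mm up: hold it there. A thin stem tops the barrel, a blade hangs below. Origin: centre of the base's underside, z up. To measure, x lies across the channel, y along it. Its weight alone does not push the blade in; pressed flat, it stays down when let go.
- probe (a joint): Sprung blade and stem, sliding as one. 0 = fully out: blade (6 mm along gauge x, 12 mm along y, round tip) 22 mm below the base's underside; grows as it is pushed in, m, up to 0.020. Resists with 6 N at first, 9 N at 16 mm, 4 N of it drag (gauge weight helps by 3 N). With the base flat and the blade on the channel's floor, depth = 22 mm minus this value.
- seat_a (a joint): Small seat pin through the gauge's base, 20 mm from its middle on the +x side, 6 mm across. 0 = sticks out 5 mm below the base; 0.005 = pushed flush (m), so that side of the base touches the lid. Yields to under 1.5 N. Its black head stands 4 mm above the base when out, 9 mm when flush.
- seat_b (a joint): The same seat pin on the -x side. The base is flat when both pins are flush (read about 0.005).
- stem_top (a point): Top of the stem's cap: 68 mm above the base's underside (the gauge's origin) when the blade is fully out, and higher by as much as the blade is pushed in. So with the base flat, channel depth = 90 mm minus the height of this point above the gauge's origin.
- pointer_base: Record rail, fixed: aluminium track 40 mm by 150 mm by 14 mm high, with a white tick scale along one side (one tick per mm of depth, 5 mm apart, longer every fifth). Origin: centre of its underside. The pointer slides along its y; +y points away from the robot.
- pointer (a joint): Position of the record rail's pointer in m: 0 at the end of travel nearest the robot (depth 0), growing away from the robot up to 0.100 (depth 20 mm): 5 mm of slide for each mm of depth. Slides with 1.5 N friction and stays where left. Starts near the 0 end.
- pointer_top (a point): Centre of the top of the pointer's black grip block: 28 mm across the rail, 20 mm along it, 40 mm tall, its top 54.5 mm above the bench.
- sprayer: White bottle, 64 mm across, 170 mm tall, bystander. Origin: centre of its underside.
- tape: Empty cardboard tape core lying flat, 90 mm across, 25 mm high, bystander. Origin: centre of its underside.
- tray: White plastic tray 120 x 170 x 50 mm, bystander. Origin: centre of its underside.
Mind the look-alikes: they are no part of the job. Leave any green or purple look-alike of the gauge alone.

How it is judged:
By the outcome, as a careful person would: the job done as asked, in the order asked, and still so for the second after the job is handed in, with the robot touching nothing.
It also fails if it takes over 67 s, if anything falls off the work surface, if the arm or the gripper's body presses on something with over 40 N, if the wrist force passes 120 N, or if a joint passes its speed limit or range.

## Working session

There is one attempt and no reset: what is moved stays moved. The work goes in short steps, Python scripts to look and compute and a shell command to move; the robot and the scene stay as the last step left them, time stands still between calls to the robot, and variables do not carry over. Pictures are saved under pics/ and viewed, and the job is handed in when it is done.

```bash
mkdir -p pics; cat > h.py <<'E'
import numpy as np, cv2
from workcell import manip, cams
def cam(n,save=None):
    c=cams.read_camera(n)
    if save: cv2.imwrite('pics/'+save,c['img'][:,:,::-1])
    return c
def ray(c,u,v):
    p=cv2.undistortPoints(np.array([[[u,v]]],float),c['intrinsics'],np.array(c['D'],float))[0,0]
    return np.array([p[0],p[1],1.])
def at_z(c,u,v,z):
    R=np.array(c['R']);t=np.array(c['t']);d=R.T@ray(c,u,v);o=-R.T@t
    return o+d*(z-o[2])/d[2]
def px3(c,u,v,z=None):
    R=np.array(c['R']);t=np.array(c['t']);
    z=c['range_z'][int(round(v)),int(round(u))] if z is None else z
    return R.T@(ray(c,u,v)*z-t)
def proj(c,X):
    r,_=cv2.Rodrigues(np.array(c['R'],float))
    return cv2.projectPoints(np.array(X,float).reshape(-1,1,3),r,np.array(c['t'],float),c['intrinsics'],np.array(c['D'],float))[0][:,0]
def cloud(c):
    R=np.array(c['R']);t=np.array(c['t']);h,w=c['range_z'].shape
    uu,vv=np.meshgrid(np.arange(w),np.arange(h))
    p=cv2.undistortPoints(np.stack([uu,vv],-1).reshape(-1,1,2).astype(float),c['intrinsics'],np.array(c['D'],float))[:,0]
    z=c['range_z'].reshape(-1,1)
    P=np.hstack([p*z,z]); X=(P-t)@R
    X[z[:,0]==0]=np.nan
    return X.reshape(h,w,3)
E
python3 - <<'E'
from h import *
np.set_printoptions(precision=1,suppress=True)
o=manip.observe();print({k:np.round(v,3) for k,v in o.items()})
for n in ['side','top']:
    c=cam(n,n+'0.png')
    print(n,'campos',-np.array(c['R']).T@c['t'],c['intrinsics'][0])
    X=cloud(c)
    for l in ['gauge','stand','lid','channel','pointer_top','pointer_base','stem_top','sprayer','tape','tray']:
        for r in cams.spot_point(n,l)[:4]:
            u,v=r['xy'];print(l,round(r['score'],2),np.array([u,v]),X[min(419,max(0,int(round(v)))),min(559,max(0,int(round(u))))])
E
```

```text
{'time': np.float64(0.0), 'joints': array([-1.3,  0.4,  0. ,  1.6, -0. ,  1.1, -0.1]), 'joint_vel': array([-0., -0.,  0.,  0., -0., -0., -0.]), 'tau': array([  0. , -67. ,   1. , -31.6,   0. ,   0. ,  -0. ]), 'tool_pos': array([252.3, 571.3, 230.6]), 'tcp_rot': array([ 0.7, -0.1,  0.1, -0.7]), 'wrist_force': array([ 0.2,  0.7, -0.3]), 'wrist_torque': array([-0., -0., -0.]), 'gripper_width': np.float64(0.999)}
side campos [ 549.3 -840.2 1093.1] [540.4   0.  284.9]
gauge 0.85 [235.2 185.4] [446.5 235.5  29.9]
gauge 0.78 [215.  163.5] [385.7 318.1  34.4]
gauge 0.76 [233.5 139.6] [435.8 430.   29.9]
gauge 0.75 [288.5 163.5] [597.  321.8  28.2]
stand 0.59 [254.7 170.8] [500.7 313.6   9.3]
lid 0.88 [292.  262.8] [595.  -69.7  71.1]
channel 0.7 [263.5 252.8] [528.5 -25.4  54.1]
pointer_top 0.6 [238.5 350. ] [ 473.7 -287.3   56.4]
pointer_top 0.4 [358.4 333.7] [ 733.5 -251.1   51.5]
pointer_base 0.7 [357.4 332. ] [ 730.9 -249.1   56.7]
pointer_base 0.44 [370.6 259.8] [799.2 -12.2   2.6]
stem_top 0.3 [347.  191.2] [763.6 238.2  -1.1]
sprayer 0.85 [356.2 331.3] [ 728.1 -249.5   61.9]
tape 0.65
[... 373 characters left out ...]
2.8 206.4] [587.9 -13.1  67.3]
lid 0.24 [161.6 251.4] [491.9 331.9  71.2]
channel 0.91 [318.2 229.3] [537.8 -24.4  39.8]
pointer_top 0.62 [432.  248.7] [ 483.8 -283.7   56. ]
pointer_base 0.66 [428.6 234. ] [ 522.1 -290.9   14.1]
stem_top 0.57 [117.  278.8] [429.9 429.9  85.6]
stem_top 0.54 [160.5 301.6] [378.2 331.8  83.5]
stem_top 0.41 [195.9 267.6] [451.8 249.9  90.4]
stem_top 0.39 [158.6 202.4] [601.5 335.4  90.5]
sprayer 0.57 [394.3 145.3] [ 721.4 -201.8   90.6]
sprayer 0.25 [429.3 232.1] [ 526.7 -290.7   15.6]
sprayer 0.18 [320.5 227.9] [539.9 -29.   41. ]
tape 0.62 [214.2 139.3] [772.4 225.2   1.4]
tray 0.69 [212.9 140.1] [770.6 228.1  -0.7]
tray 0.61 [307.6 130.7] [785.2  -9.    7. ]
```

View pics/side0.png

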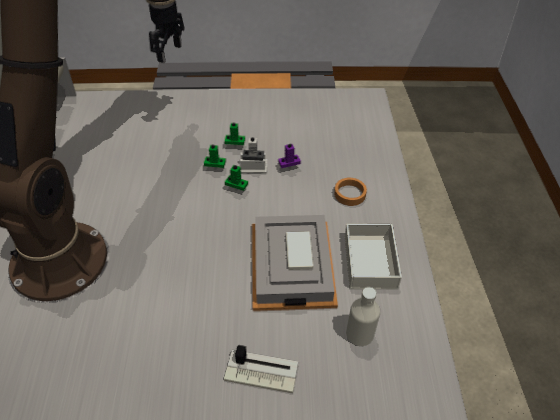

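View pics/top0.png

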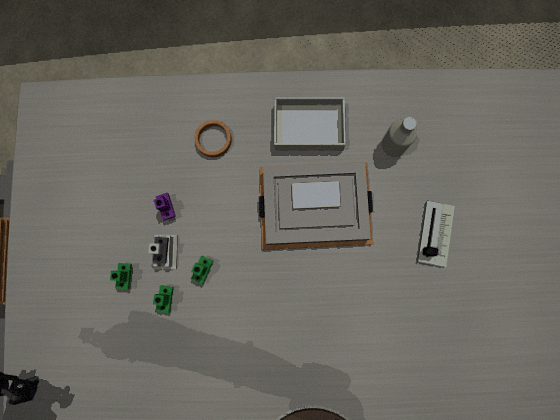

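```bash
python3 - <<'E'
import cv2
t=cv2.imread('pics/top0.png');s=cv2.imread('pics/side0.png')
a=cv2.resize(t[180:320,90:240],(600,560),interpolation=cv2.INTER_CUBIC);cv2.imwrite('pics/tc.png',a)
a=cv2.resize(s[110:210,180:330],(750,500),interpolation=cv2.INTER_CUBIC);cv2.imwrite('pics/sc.png',a)
E
```

```text
(no output)
```

View pics/tc.png

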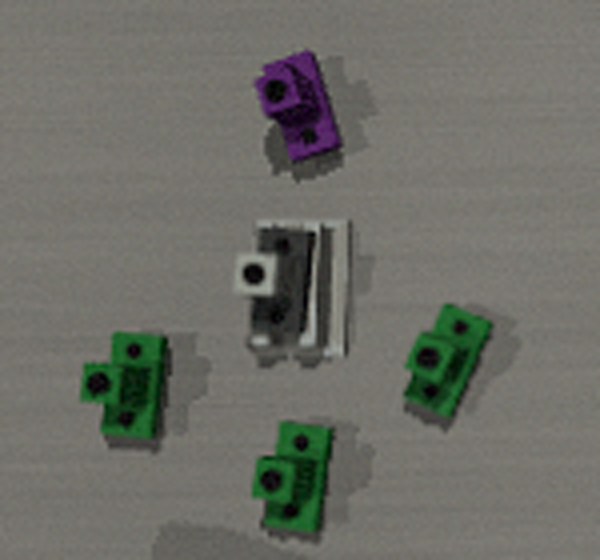

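View pics/sc.png

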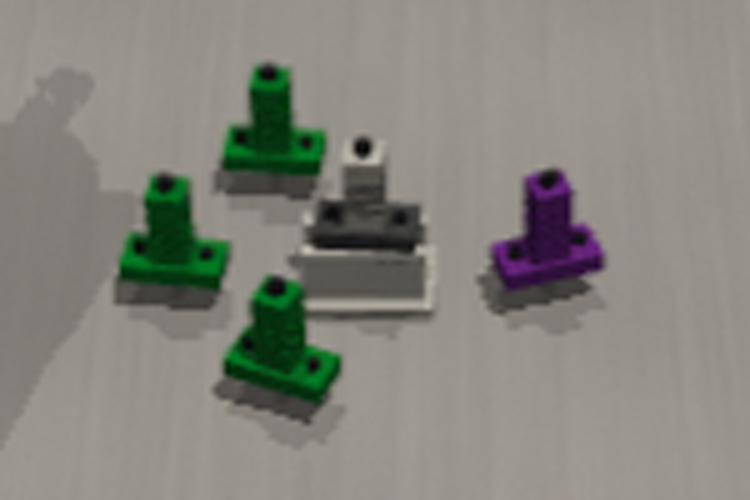

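The job's gauge is the grey/white one on the aluminium stand, at top (158,250) and side (253,155). The look-alikes are green at top (117,278), (163,300) and (200,270), and purple at top (163,205). The close crops confirm that only the grey one sits on a stand. Next I'll measure the geometry.

```bash
python3 - <<'E'
from h import *
from scipy.spatial.transform import Rotation as Ro
np.set_printoptions(precision=1,suppress=True)
o=manip.observe();print(o['time'],Ro.from_quat(o['tcp_rot']).as_matrix().round(3))
import pickle
for n in ['top','side']:
    c=cam(n);X=cloud(c);pickle.dump(c,open(n+'0.pkl','wb'))
    def reg(x0,x1,y0,y1,z0,z1,name):
        m=(X[...,0]>x0)&(X[...,0]<x1)&(X[...,1]>y0)&(X[...,1]<y1)&(X[...,2]>z0)&(X[...,2]<z1)
        P=X[m]
        if len(P)<3: print(n,name,len(P));return
        r=cv2.minAreaRect(P[:,:2].astype(np.float32))
        print(n,name,len(P),'rect',np.round(r[0],1),np.round(r[1],1),round(r[2],1),'med',np.median(P,0))
    reg(440,540,290,370,98,125,'gauge top')
    reg(440,540,290,370,48,62,'gauge base')
    reg(440,540,290,370,30,125,'stand+gauge')
    reg(440,540,290,370,5,125,'stand all')
    reg(460,720,-200,140,48,68,'lid face')
    reg(460,720,-200,140,70,90,'plug')
    reg(440,620,-340,-230,8,20,'rail')
    reg(440,620,-340,-230,45,62,'pointer')
# lid face heights hist
c=pickle.load(open('top0.pkl','rb'));X=cloud(c)
m=(X[...,0]>480)&(X[...,0]<700)&(X[...,1]>-150)&(X[...,1]<110)
print(np.histogram(X[m][:,2],bins=np.arange(30,90,2)))
a=cv2.resize(c['img'][150:260,245:390,::-1],(800,600),interpolation=cv2.INTER_CUBIC);cv2.imwrite('pics/lid.png',a)
a=cv2.resize(c['img'][190:280,405:465,::-1],(400,600),interpolation=cv2.INTER_CUBIC);cv2.imwrite('pics/rail.png',a)
E
```

```text
1.1 [[ 0.9  0.   0.4]
 [-0.4  0.   0.9]
 [ 0.  -1.   0. ]]
top gauge top 100 rect [496.  343.3] [23.  22.4] 82.4 med [496.3 340.5 104.6]
top gauge base 242 rect [496.7 342.8] [31.7 58.4] 85.1 med [492.7 339.1  53.8]
top stand+gauge 536 rect [495.3 342.7] [40.6 68.2] 88.7 med [493.9 334.8  53.8]
top stand all 832 rect [494.8 338.6] [60.8 79.6] 88.8 med [492.3 332.   43.9]
top lid face 6448 rect [599.2 -20.4] [181.6 240.7] 1.4 med [593.2 -19.9  53.6]
top plug 87 rect [616.3 -20.7] [ 56.  103.6] 3.5 med [615.5 -19.2  70.8]
top rail 1312 rect [ 524.4 -308.7] [ 70.3 149.2] 77.9 med [ 524.7 -303.8   12.2]
top pointer 95 rect [ 479.7 -284.1] [27.4 18.6] 86.9 med [ 479.7 -284.3   53.1]
side gauge top 57 rect [494.1 340. ] [29.4 22. ] 83.4 med [494.7 336.4 103.8]
side gauge base 143 rect [494.  338.4] [38.2 61.1] 89.0 med [496.  332.1  54.3]
side stand+gauge 439 rect [492.2 336.8] [41.7 71.6] 88.8 med [493.8 329.8  53.6]
side stand all 678 rect [493.2 328.8] [84.1 68. ] 4.0 med [493.9 326.4  42. ]
side lid face 4778 rect [596.7 -23.5] [180.5 247.8] 1.2 med [591.3 -41.3  54.3]
side plug 134 rect [612.6 -26.6] [105.6  57.5] 89.4 med [610.6 -23.6  70.8]
side rail 1653 rect [ 521.4 -311.5] [ 71.7 150.1] 79.0 med [ 521.5 -310.8   13.4]
side pointer 127 rect [ 478.8 -287.9] [28.2 20.1] 77.4 med [ 479.7 -289.4   54.1]
(array([  31,   58,   55,   86,  237,  349,  248,  109,   99,  338, 1244,
       1997, 1505,  475,   61,   16,   81,  274,  457,  329,   79,    7,
          1,    0,    0,    0,    0,    0,    0]), array([30, 32, 34, 36, 38, 40, 42, 44, 46, 48, 50, 52, 54, 56, 58, 60, 62,
       64, 66, 68, 70, 72, 74, 76, 78, 80, 82, 84, 86, 88]))
```

View pics/lid.png

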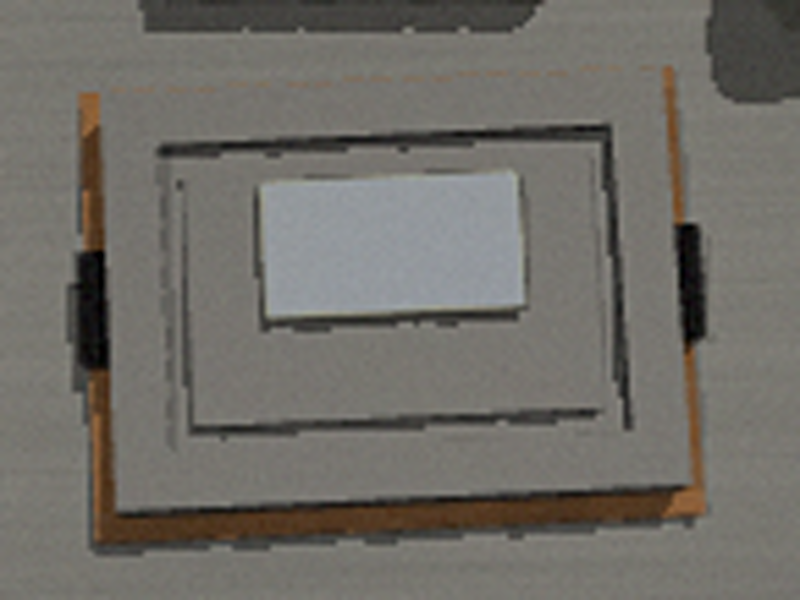

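View pics/rail.png

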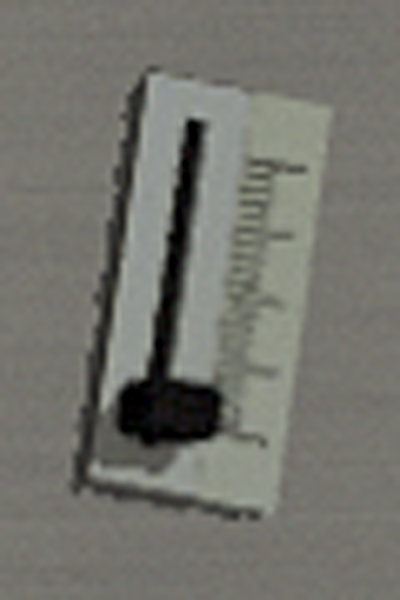

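```bash
cat > lidfit.py <<'E'
from h import *
import pickle
np.set_printoptions(precision=2,suppress=True)
def fit(P,ax):
    # ax=0: x as function of y ; robust
    a,b=(P[:,1],P[:,0]) if ax==0 else (P[:,0],P[:,1])
    k=np.ones(len(a),bool)
    for _ in range(6):
        p=np.polyfit(a[k],b[k],1);r=b-np.polyval(p,a);s=max(0.4,1.5*np.median(abs(r[k])));k=abs(r)<2*s
    return p,k.sum(),r[k].std()
for n in ['top','side']:
    c=pickle.load(open(n+'0.pkl','rb'));X=cloud(c)
    z=53.8
    best={}
    # sample the grey image on world grid at z, look for edges
    g=cv2.cvtColor(c['img'],cv2.COLOR_RGB2GRAY).astype(np.float32)
    def prof(p0,d,L):
        s=np.arange(-L,L,0.25)
        W=np.array([[p0[0]+d[0]*q,p0[1]+d[1]*q,z] for q in s])
        uv=proj(c,W).astype(np.float32)
        return s,cv2.remap(g,uv[:,0].reshape(1,-1),uv[:,1].reshape(1,-1),cv2.INTER_LINEAR)[0]
    cx,cy=(599.2,-20.4) if n=='top' else (596.7,-23.5)
    for name,ax,pts,d in [('near',0,[(cx-90,cy+q) for q in range(-105,106,3)],(1,0)),('far',0,[(cx+90,cy+q) for q in range(-105,106,3)],(1,0)),
        ('right',1,[(cx+q,cy-120) for q in range(-80,81,3)],(0,1)),('left',1,[(cx+q,cy+120) for q in range(-80,81,3)],(0,1)),
        ('plugnear',0,[(cx-14,cy+q) for q in range(-48,49,3)],(1,0))]:
        P=[]
        for p in pts:
            s,v=prof(p,d,9)
            v=cv2.GaussianBlur(v.reshape(1,-1),(0,0),3)[0];gr=np.gradient(v);i=np.argmax(abs(gr))
            P.append([p[0]+d[0]*s[i],p[1]+d[1]*s[i]])
        P=np.array(P);pp,k,sd=fit(P,ax)
        q=cy if ax==0 else cx
        print(n,name,'slope deg',np.degrees(np.arctan(pp[0])),'at centre',np.polyval(pp,q),k,len(P),sd)
    # channel profile averaged across the near run
    th=np.radians(1.5)
    for th in np.radians([1.0,1.5,2.0,2.5]):
        acc=[]
        for q in range(-75,76,2):
            s,v=prof((cx-61*np.cos(th)-q*np.sin(th),cy-61*np.sin(th)+q*np.cos(th)),(np.cos(th),np.sin(th)),14);acc.append(v)
        m=np.mean(acc,0); print(n,round(np.degrees(th),1),'contrast',m.std()); 
        if abs(th-np.radians(1.5))<1e-6: print(np.c_[s+cx-61,m][::4].round(1).tolist())
E
python3 lidfit.py
```

```text
top near slope deg -1.3768894800701008 at centre 509.2105633802817 71 71 0.47293080697978346
top far slope deg -1.2353790451455162 at centre 691.1872827037392 42 71 0.9578210359629253
top right slope deg 1.3872352961557726 at centre -140.42722551492702 49 54 0.41381200373159804
top left slope deg 1.5271833712721126 at centre 99.81924487267027 49 54 0.48409773462511657
top plugnear slope deg -0.9214206771669704 at centre 587.6055626832847 32 33 0.4818077571317136
top 1.0 contrast 19.223108
top 1.5 contrast 19.379013
[[524.2, 118.3], [525.2, 118.2], [526.2, 118.1], [527.2, 117.9], [528.2, 117.8], [529.2, 117.8], [530.2, 117.9], [531.2, 117.5], [532.2, 117.1], [533.2, 117.4], [534.2, 118.4], [535.2, 119.5], [536.2, 119.5], [537.2, 112.8], [538.2, 96.4], [539.2, 78.6], [540.2, 65.0], [541.2, 56.8], [542.2, 60.3], [543.2, 81.3], [544.2, 105.0], [545.2, 116.3], [546.2, 118.6], [547.2, 118.6], [548.2, 118.6], [549.2, 118.4], [550.2, 118.2], [551.2, 117.9]]
top 2.0 contrast 19.006546
top 2.5 contrast 18.115726
side near slope deg -1.6269639683012826 at centre 506.72011166554756 66 71 0.47597
[... 246 characters left out ...]
 97.86701289625816 54 54 0.7840997780336318
side plugnear slope deg -1.0329696800504167 at centre 584.6420944352451 28 33 0.3652060951365851
side 1.0 contrast 10.748981
side 1.5 contrast 10.735279
[[521.7, 133.7], [522.7, 133.7], [523.7, 133.7], [524.7, 133.7], [525.7, 133.7], [526.7, 133.7], [527.7, 133.6], [528.7, 132.7], [529.7, 131.6], [530.7, 131.2], [531.7, 131.5], [532.7, 131.9], [533.7, 132.5], [534.7, 132.1], [535.7, 128.1], [536.7, 120.5], [537.7, 110.2], [538.7, 101.1], [539.7, 98.5], [540.7, 104.1], [541.7, 113.4], [542.7, 122.3], [543.7, 128.7], [544.7, 132.3], [545.7, 133.5], [546.7, 133.7], [547.7, 133.8], [548.7, 133.7]]
side 2.0 contrast 10.511827
side 2.5 contrast 10.100876
```

```bash
python3 - <<'E'
from h import *
from scipy.spatial.transform import Rotation as Ro
o=manip.observe();M=Ro.from_quat(o['tcp_rot']).as_matrix();print(M.round(4));print('jaw ang',np.degrees(np.arctan2(M[1,2],M[0,2])))
E
python3 -m jog '[{"tx":2.4,"ty":-2.3,"tz":0,"rz":0.07},{"tx":2.4,"ty":-2.3,"tz":0,"rz":0.08},{"tx":2.4,"ty":-2.3,"tz":0,"rz":0.08},{"tx":2.4,"ty":-2.3,"tz":0,"rz":0.08},{"tx":2.4,"ty":-2.3,"tz":0,"rz":0}]' 5.0 80
```

```text
[[ 0.9148  0.      0.404 ]
 [-0.404  -0.      0.9148]
 [ 0.     -1.     -0.    ]]
jaw ang 66.17382588918902schema error: expected keys tx, ty, tz, rx, ry, rz
```

```bash

python3 -m jog '[{"tx":2.4,"ty":-2.3,"tz":0,"rx":0,"ry":0,"rz":0.07},{"tx":2.4,"ty":-2.3,"tz":0,"rx":0,"ry":0,"rz":0.08},{"tx":2.4,"ty":-2.3,"tz":0,"rx":0,"ry":0,"rz":0.08},{"tx":2.4,"ty":-2.3,"tz":0,"rx":0,"ry":0,"rz":0.08},{"tx":2.4,"ty":-2.3,"tz":0,"rx":0,"ry":0,"rz":0.08}]' 5.0 80
```

```text
time: 1.82
tool_pos: [373.3, 456.0, 231.4]
tcp_rot: [-0.707, 0.008, -0.008, 0.707]
wrist_force: [-0.5, -0.3, -0.7]
gripper_width: 0.587
```

```bash

python3 -m jog '[{"tx":2.4,"ty":-2.3,"tz":-1.5,"rx":0,"ry":0,"rz":0},{"tx":2.4,"ty":-2.3,"tz":-1.5,"rx":0,"ry":0,"rz":0},{"tx":2.4,"ty":-2.3,"tz":-1.5,"rx":0,"ry":0,"rz":0},{"tx":2.4,"ty":-2.3,"tz":-1.5,"rx":0,"ry":0,"rz":0},{"tx":2.57,"ty":-2.25,"tz":-1.5,"rx":0,"ry":0,"rz":0}]'
python3 - <<'E'
from h import *
from scipy.spatial.transform import Rotation as Ro
o=manip.observe();M=Ro.from_quat(o['tcp_rot']).as_matrix();print(o['tool_pos'],'jaw ang',np.degrees(np.arctan2(M[1,2],M[0,2])))
c=cam('top');a=cv2.resize(c['img'][180:320,90:240,::-1],(600,560),interpolation=cv2.INTER_CUBIC);d=cam('side');b=cv2.resize(d['img'][60:210,180:330,::-1],(560,560),interpolation=cv2.INTER_CUBIC)
cv2.imwrite('pics/g1.png',cv2.resize(np.hstack([a,b]),(800,386)))
E
```

```text
time: 2.45
tool_pos: [494.9, 341.5, 156.0]
tcp_rot: [-0.707, 0.009, -0.009, 0.707]
wrist_force: [0.4, -0.5, 0.6]
gripper_width: 0.585
[494.88142785 341.54513097 155.95464424] jaw ang 88.53036964553185
```

View pics/g1.png

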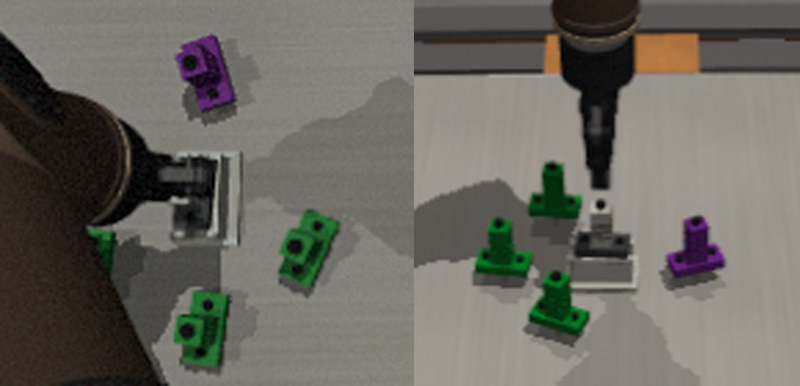

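The gripper is centred over the grey gauge, with the stem under the jaws and the look-alikes well clear. I'll descend now.

```bash

python3 -m jog '[{"tx":0,"ty":0,"tz":-2.5,"rx":0,"ry":0,"rz":0},{"tx":0,"ty":0,"tz":-2.5,"rx":0,"ry":0,"rz":0},{"tx":0,"ty":0,"tz":-2.0,"rx":0,"ry":0,"rz":0},{"tx":0,"ty":0,"tz":-1.5,"rx":0,"ry":0,"rz":0},{"tx":0,"ty":0,"tz":-0.8,"rx":0,"ry":0,"rz":0}]'
python3 -m jog '[{"tx":0,"ty":0,"tz":0,"rx":0,"ry":0,"rz":0},{"tx":0,"ty":0,"tz":0,"rx":0,"ry":0,"rz":0},{"tx":0,"ty":0,"tz":0,"rx":0,"ry":0,"rz":0},{"tx":0,"ty":0,"tz":0,"rx":0,"ry":0,"rz":0},{"tx":0,"ty":0,"tz":0,"rx":0,"ry":0,"rz":0}]' 1.8 80
```

```text
time: 3.18
tool_pos: [493.9, 342.5, 62.7]
tcp_rot: [0.707, -0.009, 0.009, -0.707]
wrist_force: [-0.7, -0.0, 0.2]
gripper_width: 0.588
time: 3.8
tool_pos: [494.5, 342.5, 63.9]
tcp_rot: [-0.707, 0.009, -0.009, 0.707]
wrist_force: [-1.2, -1.0, 6.1]
gripper_width: 0.248
```

```bash

python3 -m jog '[{"tx":0,"ty":0,"tz":0.5,"rx":0,"ry":0,"rz":0},{"tx":0,"ty":0,"tz":1,"rx":0,"ry":0,"rz":0},{"tx":0,"ty":0,"tz":2,"rx":0,"ry":0,"rz":0},{"tx":0,"ty":0,"tz":2,"rx":0,"ry":0,"rz":0},{"tx":0,"ty":0,"tz":2,"rx":0,"ry":0,"rz":0}]'
python3 - <<'E'
from h import *
o=manip.observe();print(o['tool_pos'],o['wrist_force'],o['gripper_width'])
c=cam('top');a=cv2.resize(c['img'][180:320,90:240,::-1],(600,560),interpolation=cv2.INTER_CUBIC);d=cam('side');b=cv2.resize(d['img'][60:210,180:330,::-1],(560,560),interpolation=cv2.INTER_CUBIC)
cv2.imwrite('pics/g2.png',cv2.resize(np.hstack([a,b]),(800,386)))
E
```

```text
time: 4.42
tool_pos: [494.0, 342.1, 139.3]
tcp_rot: [0.707, -0.009, 0.009, -0.707]
wrist_force: [0.1, -0.8, -4.0]
gripper_width: 0.245
[494.00524    342.12604245 139.27941401] [ 0.07843827 -0.83241893 -4.01687533] 0.24504736416279255
```

View pics/g2.png

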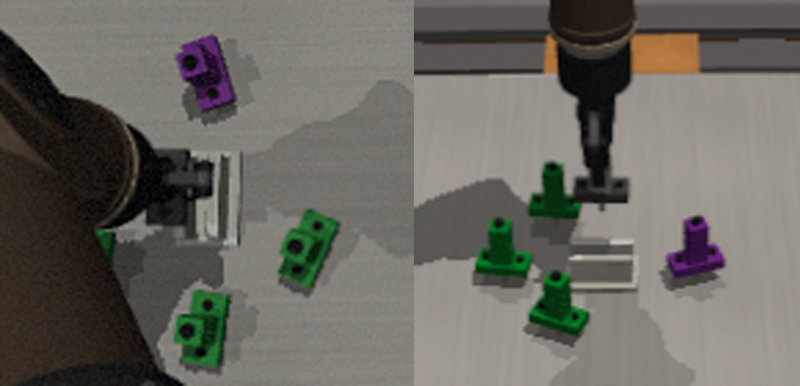

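```bash

python3 -m jog '[{"tx":0.4,"ty":-2.6,"tz":0,"rx":0,"ry":0,"rz":0.01},{"tx":0.4,"ty":-4,"tz":0,"rx":0,"ry":0,"rz":0.01},{"tx":0.4,"ty":-4,"tz":0,"rx":0,"ry":0,"rz":0.01},{"tx":0.4,"ty":-4,"tz":0,"rx":0,"ry":0,"rz":0.01},{"tx":0.4,"ty":-4,"tz":0,"rx":0,"ry":0,"rz":0.01}]'
python3 -m jog '[{"tx":0.4,"ty":-4,"tz":0,"rx":0,"ry":0,"rz":0},{"tx":0.4,"ty":-4,"tz":0,"rx":0,"ry":0,"rz":0},{"tx":0.4,"ty":-4,"tz":0,"rx":0,"ry":0,"rz":0},{"tx":0.5,"ty":-3.8,"tz":-0.5,"rx":0,"ry":0,"rz":0},{"tx":0.5,"ty":-2,"tz":-0.8,"rx":0,"ry":0,"rz":0}]'
python3 - <<'E'
from h import *
import pickle
o=manip.observe();print(o['tool_pos'],o['wrist_force'],o['gripper_width'])
for n in ['top','side']:
    c=cam(n);pickle.dump(c,open(n+'1.pkl','wb'))
    if n=='top':a=cv2.resize(c['img'][150:260,245:390,::-1],(800,600),interpolation=cv2.INTER_CUBIC)
    else: b=cv2.resize(c['img'][190:320,220:360,::-1],(646,600),interpolation=cv2.INTER_CUBIC)
cv2.imwrite('pics/h1.png',a);cv2.imwrite('pics/h2.png',b)
E
```

```text
time: 5.15
tool_pos: [513.8, 154.8, 137.7]
tcp_rot: [0.707, 0.008, -0.009, -0.707]
wrist_force: [0.3, 0.3, -4.6]
gripper_width: 0.245
time: 5.78
tool_pos: [535.9, -24.5, 124.8]
tcp_rot: [0.707, 0.007, -0.008, -0.707]
wrist_force: [0.7, 0.5, -3.7]
gripper_width: 0.251
[535.86417165 -24.48073603 124.79666187] [ 0.66630473  0.45120062 -3.67994557] 0.2510573902941741
```

View pics/h1.png

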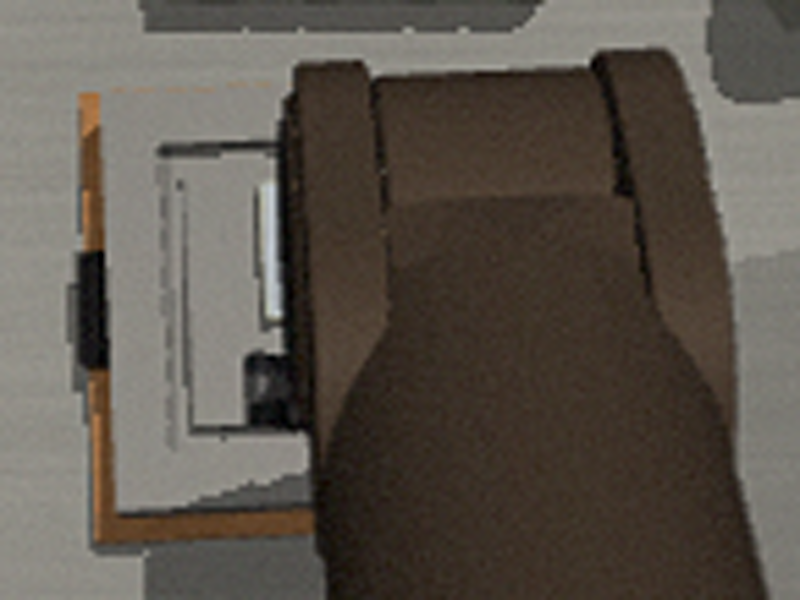

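View pics/h2.png

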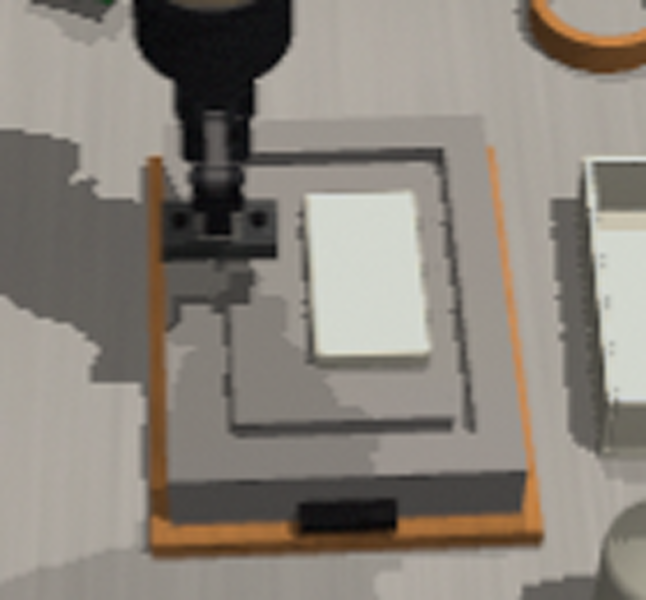

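```bash
cat > gx.py <<'E'
from h import *
import sys
np.set_printoptions(precision=1,suppress=True)
def gauge_x(c,gx,gy,gz,verbose=True):
    # base front face centre measured in side cam at heights of base, given approx gy,gz (base underside)
    g=cv2.cvtColor(c['img'],cv2.COLOR_RGB2GRAY).astype(np.float32)
    res=[]
    for dz in [3,6,9]:
        s=np.arange(-45,45,0.25)
        W=np.array([[gx+q,gy-15+q*np.tan(np.radians(1.4)),gz+dz] for q in s])
        uv=proj(c,W).astype(np.float32)
        v=cv2.GaussianBlur(cv2.remap(g,uv[:,0].reshape(1,-1),uv[:,1].reshape(1,-1),cv2.INTER_LINEAR),(0,0),3)[0]
        gr=np.gradient(v);l=np.argmin(np.where(abs(s+30)<12,gr,0));r=np.argmax(np.where(abs(s-30)<12,gr,0))
        res.append([gx+s[l],gx+s[r],s[r]-s[l],gx+(s[l]+s[r])/2])
    return np.array(res)
if __name__=='__main__':
    import pickle
    c=pickle.load(open('side1.pkl','rb'))
    print(gauge_x(c,535.9,-24.5,124.8-21.5)); 
    X=cloud(c);m=(X[...,0]>490)&(X[...,0]<585)&(X[...,1]>-60)&(X[...,1]<0)&(X[...,2]>95)&(X[...,2]<122)
    m[:, :]&=True
    P=X[m];print(len(P),P.min(0),P.max(0),np.median(P,0))
    f=P[(abs(P[:,2]-109)<4)];print(len(f),np.percentile(f,[2,50,98],0))
E
python3 gx.py
```

```text
[[507.1 565.9  58.8 536.5]
 [507.1 565.9  58.8 536.5]
 [507.4 565.9  58.5 536.6]]
257 [506.  -45.3  99.5] [565.1 -10.9 121.3] [534.3 -38.  113.8]
87 [[506.2 -44.5 105.9]
 [534.2 -41.1 110.5]
 [564.6 -12.6 112.8]]
```

Side view: the gauge base is held level over the near channel run, centred at x≈536.5 in side-camera terms. The channel centre there is about 535.7–536.9, so they line up. I'll lower it in steps and watch the force.

```bash

python3 -m jog '[{"tx":0,"ty":0.1,"tz":-0.8,"rx":0,"ry":0,"rz":0},{"tx":0,"ty":0.1,"tz":-0.7,"rx":0,"ry":0,"rz":0},{"tx":0,"ty":0,"tz":-0.5,"rx":0,"ry":0,"rz":0},{"tx":0,"ty":0,"tz":-0.2,"rx":0,"ry":0,"rz":0},{"tx":0,"ty":0,"tz":0,"rx":0,"ry":0,"rz":0}]'
python3 -m jog '[{"tx":0,"ty":0,"tz":-0.15,"rx":0,"ry":0,"rz":0},{"tx":0,"ty":0,"tz":-0.15,"rx":0,"ry":0,"rz":0},{"tx":0,"ty":0,"tz":-0.15,"rx":0,"ry":0,"rz":0},{"tx":0,"ty":0,"tz":-0.15,"rx":0,"ry":0,"rz":0},{"tx":0,"ty":0,"tz":0,"rx":0,"ry":0,"rz":0}]'
python3 -m jog '[{"tx":0,"ty":0,"tz":-0.1,"rx":0,"ry":0,"rz":0},{"tx":0,"ty":0,"tz":-0.1,"rx":0,"ry":0,"rz":0},{"tx":0,"ty":0,"tz":-0.1,"rx":0,"ry":0,"rz":0},{"tx":0,"ty":0,"tz":0,"rx":0,"ry":0,"rz":0},{"tx":0,"ty":0,"tz":0,"rx":0,"ry":0,"rz":0}]'
```

```text
time: 6.5
tool_pos: [536.1, -19.6, 103.2]
tcp_rot: [-0.707, -0.009, 0.009, 0.707]
wrist_force: [0.3, 0.6, -3.5]
gripper_width: 0.25
time: 7.12
tool_pos: [536.1, -19.8, 97.2]
tcp_rot: [-0.707, -0.008, 0.009, 0.707]
wrist_force: [-0.0, 1.0, -3.8]
gripper_width: 0.249
time: 7.75
tool_pos: [536.2, -19.8, 94.3]
tcp_rot: [-0.707, -0.009, 0.008, 0.707]
wrist_force: [0.4, 0.2, -3.3]
gripper_width: 0.245
```

```bash

python3 -m jog '[{"tx":0,"ty":0,"tz":-0.1,"rx":0,"ry":0,"rz":0},{"tx":0,"ty":0,"tz":-0.1,"rx":0,"ry":0,"rz":0},{"tx":0,"ty":0,"tz":-0.1,"rx":0,"ry":0,"rz":0},{"tx":0,"ty":0,"tz":0,"rx":0,"ry":0,"rz":0},{"tx":0,"ty":0,"tz":0,"rx":0,"ry":0,"rz":0}]'
python3 - <<'E'
from h import *
o=manip.observe();print(o['tool_pos'],o['wrist_force'],o['wrist_torque'])
c=cam('side');b=cv2.resize(c['img'][200:300,230:330,::-1],(600,600),interpolation=cv2.INTER_CUBIC)
cv2.imwrite('pics/h3.png',b)
from gx import gauge_x
print(gauge_x(c,536.1,-19.8,91.3-21.5))
E
```

```text
time: 8.38
tool_pos: [536.2, -19.8, 91.3]
tcp_rot: [-0.707, -0.009, 0.009, 0.707]
wrist_force: [-0.1, -0.7, -4.1]
gripper_width: 0.251
[536.17490777 -19.75052528  91.32966993] [-0.06612215 -0.68652148 -4.09694198] [ 0.0302028  -0.0195399   0.00615234]
[[508.1 566.9  58.8 537.5]
 [508.1 566.9  58.8 537.5]
 [508.4 567.6  59.2 538. ]]
```

View pics/h3.png

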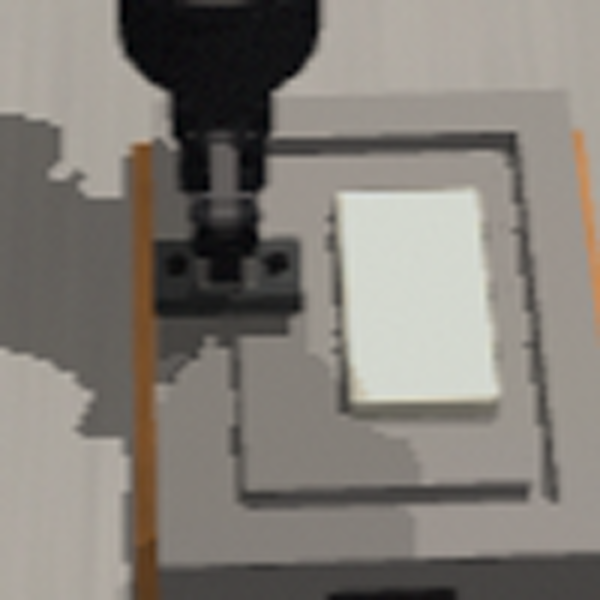

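```bash

python3 -m jog '[{"tx":0,"ty":0,"tz":-0.1,"rx":0,"ry":0,"rz":0},{"tx":0,"ty":0,"tz":-0.1,"rx":0,"ry":0,"rz":0},{"tx":0.05,"ty":0,"tz":0,"rx":0,"ry":0,"rz":0},{"tx":0.05,"ty":0,"tz":0,"rx":0,"ry":0,"rz":0},{"tx":0,"ty":0,"tz":0,"rx":0,"ry":0,"rz":0}]'

```

```text
time: 9.05
tool_pos: [537.2, -19.8, 89.3]
tcp_rot: [-0.707, -0.009, 0.008, 0.707]
wrist_force: [0.2, -0.4, -3.9]
gripper_width: 0.25
```

```bash

python3 -m jog '[{"tx":0.05,"ty":0,"tz":0,"rx":0,"ry":0,"rz":0},{"tx":0.05,"ty":0,"tz":0,"rx":0,"ry":0,"rz":0},{"tx":0,"ty":0,"tz":0,"rx":0,"ry":0,"rz":0},{"tx":0,"ty":0,"tz":0,"rx":0,"ry":0,"rz":0},{"tx":0,"ty":0,"tz":0,"rx":0,"ry":0,"rz":0}]'

```

```text
time: 9.68
tool_pos: [537.6, -19.7, 89.2]
tcp_rot: [-0.707, -0.008, 0.009, 0.707]
wrist_force: [-4.2, 0.2, -1.2]
gripper_width: 0.246
```

The wall is felt at TCP x≈537.4. The channel is 10 mm wide and the blade 6 mm, so the centre is about 535.4, which agrees with the camera. I'll centre there and go down.

```bash

python3 -m jog '[{"tx":-0.14,"ty":0,"tz":0,"rx":0,"ry":0,"rz":0},{"tx":-0.14,"ty":0,"tz":0,"rx":0,"ry":0,"rz":0},{"tx":0,"ty":0,"tz":-0.1,"rx":0,"ry":0,"rz":0},{"tx":0,"ty":0,"tz":-0.1,"rx":0,"ry":0,"rz":0},{"tx":0,"ty":0,"tz":0,"rx":0,"ry":0,"rz":0}]'
python3 -m jog '[{"tx":0,"ty":0,"tz":-0.1,"rx":0,"ry":0,"rz":0},{"tx":0,"ty":0,"tz":-0.1,"rx":0,"ry":0,"rz":0},{"tx":0,"ty":0,"tz":-0.05,"rx":0,"ry":0,"rz":0},{"tx":0,"ty":0,"tz":0,"rx":0,"ry":0,"rz":0},{"tx":0,"ty":0,"tz":0,"rx":0,"ry":0,"rz":0}]'

```

```text
time: 10.3
tool_pos: [535.5, -19.8, 87.3]
tcp_rot: [-0.707, -0.009, 0.008, 0.707]
wrist_force: [-0.3, 0.7, -3.1]
gripper_width: 0.249
time: 10.92
tool_pos: [535.5, -19.7, 85.0]
tcp_rot: [-0.707, -0.009, 0.008, 0.707]
wrist_force: [-1.1, 0.5, 1.1]
gripper_width: 0.243
```

```bash

python3 -m jog '[{"tx":0,"ty":0,"tz":-0.05,"rx":0,"ry":0,"rz":0},{"tx":0,"ty":0,"tz":-0.05,"rx":0,"ry":0,"rz":0},{"tx":0,"ty":0,"tz":-0.05,"rx":0,"ry":0,"rz":0},{"tx":0,"ty":0,"tz":-0.05,"rx":0,"ry":0,"rz":0},{"tx":0,"ty":0,"tz":0,"rx":0,"ry":0,"rz":0}]'
python3 -m jog '[{"tx":0,"ty":0,"tz":-0.05,"rx":0,"ry":0,"rz":0},{"tx":0,"ty":0,"tz":-0.05,"rx":0,"ry":0,"rz":0},{"tx":0,"ty":0,"tz":-0.05,"rx":0,"ry":0,"rz":0},{"tx":0,"ty":0,"tz":-0.05,"rx":0,"ry":0,"rz":0},{"tx":0,"ty":0,"tz":0,"rx":0,"ry":0,"rz":0}]'

```

```text
time: 11.55
tool_pos: [535.5, -19.8, 82.8]
tcp_rot: [-0.707, -0.009, 0.008, 0.707]
wrist_force: [-0.1, 0.4, 2.6]
gripper_width: 0.247
time: 12.18
tool_pos: [535.5, -19.8, 80.8]
tcp_rot: [-0.707, -0.009, 0.008, 0.707]
wrist_force: [-0.2, -0.0, 2.8]
gripper_width: 0.245
```

```bash

python3 -m jog '[{"tx":0,"ty":0,"tz":-0.05,"rx":0,"ry":0,"rz":0},{"tx":0,"ty":0,"tz":-0.05,"rx":0,"ry":0,"rz":0},{"tx":0,"ty":0,"tz":-0.05,"rx":0,"ry":0,"rz":0},{"tx":0,"ty":0,"tz":-0.05,"rx":0,"ry":0,"rz":0},{"tx":0,"ty":0,"tz":0,"rx":0,"ry":0,"rz":0}]'
python3 -m jog '[{"tx":0,"ty":0,"tz":-0.03,"rx":0,"ry":0,"rz":0},{"tx":0,"ty":0,"tz":-0.03,"rx":0,"ry":0,"rz":0},{"tx":0,"ty":0,"tz":-0.03,"rx":0,"ry":0,"rz":0},{"tx":0,"ty":0,"tz":0,"rx":0,"ry":0,"rz":0},{"tx":0,"ty":0,"tz":0,"rx":0,"ry":0,"rz":0}]'

```

```text
time: 12.8
tool_pos: [535.5, -19.7, 78.9]
tcp_rot: [-0.707, -0.009, 0.008, 0.707]
wrist_force: [-1.3, -0.4, 4.7]
gripper_width: 0.246
time: 13.42
tool_pos: [535.5, -19.7, 78.0]
tcp_rot: [-0.707, -0.009, 0.008, 0.707]
wrist_force: [-1.8, 0.1, 5.2]
gripper_width: 0.248
```

```bash

python3 -m jog '[{"tx":0,"ty":0,"tz":-0.03,"rx":0,"ry":0,"rz":0},{"tx":0,"ty":0,"tz":-0.03,"rx":0,"ry":0,"rz":0},{"tx":0,"ty":0,"tz":-0.03,"rx":0,"ry":0,"rz":0},{"tx":0,"ty":0,"tz":0,"rx":0,"ry":0,"rz":0},{"tx":0,"ty":0,"tz":0,"rx":0,"ry":0,"rz":0}]'
python3 -m jog '[{"tx":0,"ty":0,"tz":-0.02,"rx":0,"ry":0,"rz":0},{"tx":0,"ty":0,"tz":-0.02,"rx":0,"ry":0,"rz":0},{"tx":0,"ty":0,"tz":0,"rx":0,"ry":0,"rz":0},{"tx":0,"ty":0,"tz":0,"rx":0,"ry":0,"rz":0},{"tx":0,"ty":0,"tz":0,"rx":0,"ry":0,"rz":0}]'

```

```text
time: 14.05
tool_pos: [535.4, -19.7, 77.2]
tcp_rot: [-0.707, -0.009, 0.008, 0.707]
wrist_force: [-1.9, 0.3, 4.9]
gripper_width: 0.245
time: 14.68
tool_pos: [535.5, -19.8, 76.8]
tcp_rot: [-0.707, -0.009, 0.008, 0.707]
wrist_force: [-1.3, -0.0, 6.0]
gripper_width: 0.25
```

```bash

python3 -m jog '[{"tx":0,"ty":0,"tz":-0.02,"rx":0,"ry":0,"rz":0},{"tx":0,"ty":0,"tz":-0.02,"rx":0,"ry":0,"rz":0},{"tx":0,"ty":0,"tz":0,"rx":0,"ry":0,"rz":0},{"tx":0,"ty":0,"tz":0,"rx":0,"ry":0,"rz":0},{"tx":0,"ty":0,"tz":0,"rx":0,"ry":0,"rz":0}]'
python3 -m jog '[{"tx":0,"ty":0,"tz":-0.02,"rx":0,"ry":0,"rz":0},{"tx":0,"ty":0,"tz":-0.02,"rx":0,"ry":0,"rz":0},{"tx":0,"ty":0,"tz":0,"rx":0,"ry":0,"rz":0},{"tx":0,"ty":0,"tz":0,"rx":0,"ry":0,"rz":0},{"tx":0,"ty":0,"tz":0,"rx":0,"ry":0,"rz":0}]'

```

```text
time: 15.3
tool_pos: [535.5, -19.8, 76.4]
tcp_rot: [-0.707, -0.009, 0.008, 0.707]
wrist_force: [-1.0, 0.2, 5.3]
gripper_width: 0.248
time: 15.92
tool_pos: [535.5, -19.7, 76.0]
tcp_rot: [-0.707, -0.009, 0.008, 0.707]
wrist_force: [-1.1, 0.4, 5.5]
gripper_width: 0.248
```

```bash

python3 -m jog '[{"tx":0,"ty":0,"tz":-0.02,"rx":0,"ry":0,"rz":0},{"tx":0,"ty":0,"tz":-0.02,"rx":0,"ry":0,"rz":0},{"tx":0,"ty":0,"tz":0,"rx":0,"ry":0,"rz":0},{"tx":0,"ty":0,"tz":0,"rx":0,"ry":0,"rz":0},{"tx":0,"ty":0,"tz":0,"rx":0,"ry":0,"rz":0}]'
python3 -m jog '[{"tx":0,"ty":0,"tz":-0.02,"rx":0,"ry":0,"rz":0},{"tx":0,"ty":0,"tz":-0.02,"rx":0,"ry":0,"rz":0},{"tx":0,"ty":0,"tz":0,"rx":0,"ry":0,"rz":0},{"tx":0,"ty":0,"tz":0,"rx":0,"ry":0,"rz":0},{"tx":0,"ty":0,"tz":0,"rx":0,"ry":0,"rz":0}]'

```

```text
time: 16.55
tool_pos: [535.5, -19.7, 75.7]
tcp_rot: [-0.707, -0.009, 0.008, 0.707]
wrist_force: [-1.3, -0.4, 6.9]
gripper_width: 0.243
time: 17.18
tool_pos: [535.4, -19.8, 75.6]
tcp_rot: [-0.707, -0.009, 0.008, 0.707]
wrist_force: [-3.0, 0.3, 11.0]
gripper_width: 0.243
```

```bash

python3 -m jog '[{"tx":0,"ty":0,"tz":-0.02,"rx":0,"ry":0,"rz":0},{"tx":0,"ty":0,"tz":-0.02,"rx":0,"ry":0,"rz":0},{"tx":0,"ty":0,"tz":0,"rx":0,"ry":0,"rz":0},{"tx":0,"ty":0,"tz":0,"rx":0,"ry":0,"rz":0},{"tx":0,"ty":0,"tz":0,"rx":0,"ry":0,"rz":0}]'
python3 - <<'E'
from h import *
o=manip.observe();print(o['tool_pos'],o['wrist_force'],o['wrist_torque'])
E
```

```text
time: 17.8
tool_pos: [535.5, -19.7, 75.6]
tcp_rot: [-0.707, -0.009, 0.008, 0.707]
wrist_force: [-5.4, -0.6, 16.2]
gripper_width: 0.247
[535.45167234 -19.74367064  75.59174123] [-5.44104543 -0.64755403 16.15392937] [ 0.00196959  1.01036967 -0.01353248]
```

```bash

python3 -m jog '[{"tx":0,"ty":0,"tz":-0.01,"rx":0,"ry":0,"rz":0},{"tx":0,"ty":0,"tz":-0.01,"rx":0,"ry":0,"rz":0},{"tx":0,"ty":0,"tz":0,"rx":0,"ry":0,"rz":0},{"tx":0,"ty":0,"tz":0,"rx":0,"ry":0,"rz":0},{"tx":0,"ty":0,"tz":0,"rx":0,"ry":0,"rz":0}]'
python3 -m jog '[{"tx":0,"ty":0,"tz":0,"rx":0,"ry":0,"rz":0},{"tx":0,"ty":0,"tz":0,"rx":0,"ry":0,"rz":0},{"tx":0,"ty":0,"tz":0,"rx":0,"ry":0,"rz":0},{"tx":0,"ty":0,"tz":0,"rx":0,"ry":0,"rz":0},{"tx":0,"ty":0,"tz":0,"rx":0,"ry":0,"rz":0}]'
python3 - <<'E'
from h import *
o=manip.observe();print(o['tool_pos'],o['wrist_force'],o['wrist_torque'])
c=cam('side');b=cv2.resize(c['img'][190:290,220:320,::-1],(600,600),interpolation=cv2.INTER_CUBIC)
cv2.imwrite('pics/p1.png',b)
E
```

```text
time: 18.42
tool_pos: [535.4, -19.7, 75.6]
tcp_rot: [-0.707, -0.009, 0.008, 0.707]
wrist_force: [-6.5, -0.2, 19.2]
gripper_width: 0.249
time: 19.05
tool_pos: [535.4, -19.7, 75.6]
tcp_rot: [-0.707, -0.009, 0.008, 0.707]
wrist_force: [-6.8, 0.9, 19.2]
gripper_width: 0.247
[535.42345199 -19.73642796  75.55210904] [-6.83681923  0.93871184 19.2049282 ] [-0.02786324  1.22015514  0.0404517 ]
```

View pics/p1.png

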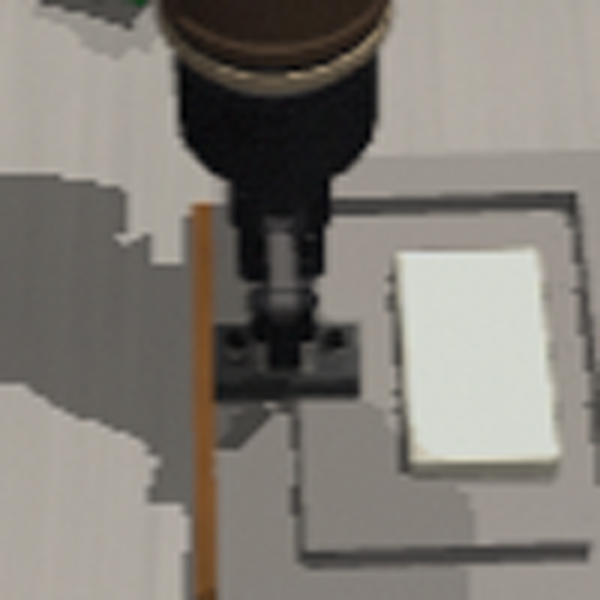

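```bash

python3 -m jog '[{"tx":0,"ty":0,"tz":0,"rx":0,"ry":0,"rz":0},{"tx":0,"ty":0,"tz":0,"rx":0,"ry":0,"rz":0},{"tx":0,"ty":0,"tz":0,"rx":0,"ry":0,"rz":0},{"tx":0,"ty":0,"tz":0,"rx":0,"ry":0,"rz":0},{"tx":0,"ty":0,"tz":0,"rx":0,"ry":0,"rz":0}]'
python3 -m jog '[{"tx":0,"ty":0,"tz":0,"rx":0,"ry":0,"rz":0},{"tx":0,"ty":0,"tz":0,"rx":0,"ry":0,"rz":0},{"tx":0,"ty":0,"tz":0,"rx":0,"ry":0,"rz":0},{"tx":0,"ty":0,"tz":0,"rx":0,"ry":0,"rz":0},{"tx":0,"ty":0,"tz":0,"rx":0,"ry":0,"rz":0}]'

```

```text
time: 19.73
tool_pos: [535.4, -19.7, 75.6]
tcp_rot: [-0.707, -0.009, 0.008, 0.707]
wrist_force: [-6.2, -0.2, 19.2]
gripper_width: 0.251
time: 20.35
tool_pos: [535.4, -19.8, 75.6]
tcp_rot: [-0.707, -0.009, 0.008, 0.707]
wrist_force: [-6.8, -0.0, 18.9]
gripper_width: 0.248
```

```bash

python3 -m jog '[{"tx":0,"ty":0,"tz":0.02,"rx":0,"ry":0,"rz":0},{"tx":0,"ty":0,"tz":0.02,"rx":0,"ry":0,"rz":0},{"tx":0,"ty":0,"tz":0.02,"rx":0,"ry":0,"rz":0},{"tx":0,"ty":0,"tz":0.02,"rx":0,"ry":0,"rz":0},{"tx":0,"ty":0,"tz":0,"rx":0,"ry":0,"rz":0}]'
python3 -m jog '[{"tx":0,"ty":0,"tz":0,"rx":0,"ry":0,"rz":0},{"tx":0,"ty":0,"tz":0,"rx":0,"ry":0,"rz":0},{"tx":0,"ty":0,"tz":0,"rx":0,"ry":0,"rz":0},{"tx":0,"ty":0,"tz":0,"rx":0,"ry":0,"rz":0},{"tx":0,"ty":0,"tz":0,"rx":0,"ry":0,"rz":0}]' 6 
```

```text
time: 20.98
tool_pos: [535.4, -19.8, 75.6]
tcp_rot: [-0.707, -0.009, 0.008, 0.707]
wrist_force: [-2.0, 1.2, 8.4]
gripper_width: 0.244
time: 21.6
tool_pos: [535.4, -19.8, 75.2]
tcp_rot: [-0.707, -0.009, 0.009, 0.707]
wrist_force: [0.9, -0.5, 0.1]
gripper_width: 0.704
```

```bash

python3 -m jog '[{"tx":0,"ty":0,"tz":0.5,"rx":0,"ry":0,"rz":0},{"tx":0,"ty":0,"tz":2,"rx":0,"ry":0,"rz":0},{"tx":0,"ty":0,"tz":3,"rx":0,"ry":0,"rz":0},{"tx":0,"ty":0,"tz":4,"rx":0,"ry":0,"rz":0},{"tx":0,"ty":0,"tz":3,"rx":0,"ry":0,"rz":0}]'
python3 -m jog '[{"tx":-0.3,"ty":-3,"tz":0.5,"rx":0,"ry":0,"rz":-0.04},{"tx":-0.5,"ty":-5,"tz":0.5,"rx":0,"ry":0,"rz":-0.05},{"tx":-0.8,"ty":-5,"tz":0,"rx":0,"ry":0,"rz":-0.05},{"tx":-1,"ty":-5,"tz":0,"rx":0,"ry":0,"rz":-0.05},{"tx":-1,"ty":-5,"tz":0,"rx":0,"ry":0,"rz":-0.05}]'
python3 - <<'E'
from h import *
import pickle
for n in ['top','side']:
    c=cam(n);pickle.dump(c,open(n+'2.pkl','wb'))
    if n=='top':a=cv2.resize(c['img'][150:290,245:395,::-1],(640,600),interpolation=cv2.INTER_CUBIC)
    else: b=cv2.resize(c['img'][200:270,230:310,::-1],(685,600),interpolation=cv2.INTER_CUBIC)
cv2.imwrite('pics/r1.png',a);cv2.imwrite('pics/r2.png',b)
E
```

```text
time: 22.22
tool_pos: [535.7, -19.8, 202.3]
tcp_rot: [-0.707, -0.009, 0.008, 0.707]
wrist_force: [1.5, 0.4, -0.8]
gripper_width: 0.705
time: 22.85
tool_pos: [499.0, -251.2, 210.8]
tcp_rot: [-0.703, 0.076, -0.077, 0.703]
wrist_force: [-0.0, -0.4, 0.6]
gripper_width: 0.703
```

View pics/r1.png

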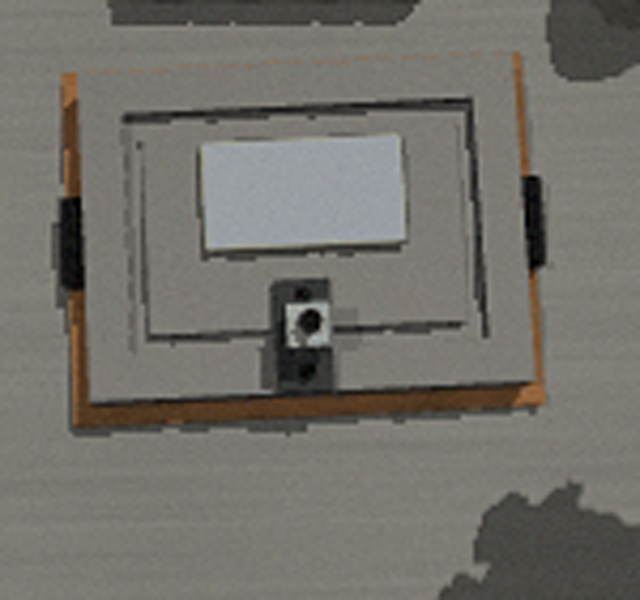

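View pics/r2.png

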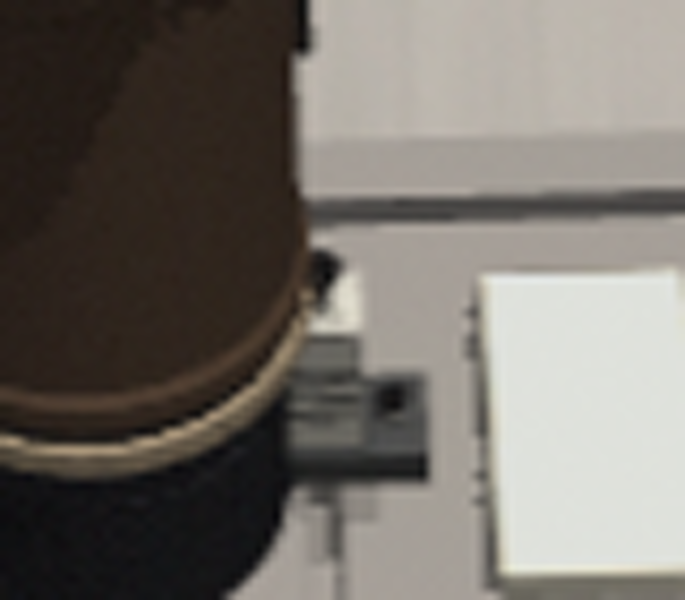

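The gauge stands upright in the channel after release. From force and travel: floor contact was at TCP z≈85.0 and the base went flat at 75.6, so the blade pushed in about 9.4 mm and the depth is about 12.6 mm. I'll check that with the cameras.

```bash
cat > rd.py <<'E'
from h import *
import sys,pickle
np.set_printoptions(precision=2,suppress=True)
for n in ['top','side']:
    c=pickle.load(open(n+sys.argv[1]+'.pkl','rb'));X=cloud(c)
    m=(abs(X[...,0]-536)<35)&(abs(X[...,1]+20)<35)
    g=c['img'].astype(int).sum(2)
    P=X[m];I=g[m]
    print(n,'hist',np.histogram(P[:,2],np.arange(48,142,2))[0])
    cap=P[(P[:,2]>124)&(P[:,2]<150)]
    print('cap pts',len(cap),np.sort(cap[:,2])[::-1][:14], cap.mean(0))
    for nm,lo,hi in [('face',49,59),('base top',61,71),('barrel top',111,121)]:
        q=P[(P[:,2]>lo)&(P[:,2]<hi)];print(nm,len(q),np.median(q[:,2]),q[:,2].mean())
    r=cams.spot_point(n,'stem_top');print([(round(e['score'],2),np.round(e['xy'],1)) for e in r])
E
python3 rd.py 2
```

```text
top hist [ 28  86 141  96  32   7   9  35  81  54  17   5  11  11   6   2   5   2
   0   1   1   0   1   0   2   4   2   0   2   0   0   3  14  33  24   4
   1   1   0   2   9   8   6   0   0   0]
cap pts 25 [133.92 133.7  133.21 133.01 132.73 132.02 131.4  131.04 130.86 130.67
 130.54 130.51 130.5  130.34] [537.95 -17.84 130.49]
face 382 53.10929066314306 53.261723795200304
base top 195 65.26151333614473 65.38450062700856
barrel top 79 115.43259984475586 115.39367786584332
[(0.55, array([115.3, 276.9])), (0.51, array([195.8, 267.9])), (0.48, array([313.7, 222.5])), (0.39, array([158.2, 199.9])), (0.36, array([159.5, 300.9]))]
side hist [ 4 17 54 55 35 12 11 22 30 29 19  8 10  6  2  5  8  4  4  5  3  8  5  4
  3  3  5  6  4  4  3  5  9 12 13  6  1  0  1  2  2  8  2  1  0  0]
cap pts 16 [134.71 133.94 133.36 131.91 131.74 131.44 131.1  130.84 130.56 130.37
 130.17 128.87 128.23 127.63] [537.04 -21.05 130.41]
face 173 54.51093593792181 54.423812181450465
base top 108 65.95278739310604 66.01696493102511
barrel top 42 115.75795928645849 115.6631223267915
[]
```

```bash
python3 - <<'E'
from h import *
np.set_printoptions(precision=2,suppress=True)
Z=[];
for i in range(12):
    c=cam('top');Z.append(c['range_z'])
Z=np.array(Z);c['range_z']=np.where((Z>0).all(0),np.median(Z,0),0).astype(np.float32)
X=cloud(c);m=(abs(X[...,0]-536)<35)&(abs(X[...,1]+20)<35)
vv,uu=np.where(m);v0,v1,u0,u1=vv.min(),vv.max(),uu.min(),uu.max()
v,u=np.unravel_index(np.nanargmax(np.where(m,X[...,2],0)),m.shape);print(u,v)
print(X[v-4:v+6,u-5:u+6,2].round(1))
print(c['img'][v-4:v+6,u-5:u+6].sum(2))
P=X[m]
for nm,lo,hi in [('face',50,57),('base top',62,69),('barrel top',112,119),('cap',126,140)]:
    q=P[(P[:,2]>lo)&(P[:,2]<hi)];print(nm,len(q),np.median(q[:,2]),q[:,2].mean(),q[:,2].std())
print('std per px',Z[:,v,u].std(), manip.observe()['time'])
# rail
import pickle;pickle.dump(c,open('top3.pkl','wb'))
E
```

```text
315 224
[[ 66.6  65.6  65.5  64.9  71.1  73.   74.   65.3  65.7  65.5  65.7]
 [ 64.3  65.8 116.6 114.4 115.7 115.  116.1 115.3   nan 116.  116.1]
 [ 67.   94.4 114.4 114.1 115.9 116.2 130.3 131.7 131.  115.1 115.3]
 [ 65.4  87.4 116.7 114.7 116.  131.  130.6 131.2 131.5 130.9 116.7]
 [ 66.4  87.  115.  114.1 115.2 132.5 130.9 129.9 130.7 131.3 116.2]
 [ 67.4  82.9 115.4 117.2 114.9 131.2   nan 130.8 130.8 130.4 115.2]
 [ 66.1  81.7 115.9 115.7 115.3 131.9   nan 130.8 130.6 130.9 114.3]
 [ 66.3  80.9 115.5 115.5 115.1 114.2 129.8 129.5 130.8 116.1 114.4]
 [  nan  71.3 115.  116.2 116.7 115.3 115.4 115.2 116.  114.5 114.4]
 [ 65.7  67.4 114.2 115.9   nan 115.1 115.9 116.3 115.2 116.7   nan]]
[[156 166 190 215 211 190 197 227 332 344 339]
 [163 154 477 496 486 501 493 489 494 491 491]
 [157 112 473 484 481 471 283  72 119 320 480]
 [163 116 467 472 489 210  80  32  37  19 426]
 [161  78 372 481 374 119  52  78  65  10 235]
 [ 84  70 377 487 250  80  62  67  63  45 347]
 [ 79  97 388 472 318 190  61  44  67  55 425]
 [ 90  78 385 305 270 287 133 114 166 336 437]
 [109  76 295 472 309 280 276 301 474 491 482]
 [ 62  74 296 494 310 278 274 481 481 485 478]]
face 372 53.14644823817562 53.145363174443965 0.7458889788879595
base top 184 65.48485106143443 65.4855783807729 0.7565845667960227
barrel top 73 115.48640929596849 115.51629835000111 0.7489407847027493
cap 24 130.84169764066854 130.8707191532997 0.6450205410909177
std per px 2.399187 23.65
```

Cap above lid face is 77.4–77.7 mm (12-frame median), so the camera also gives a depth of about 12.6 mm, matching the force reading. The pointer target is therefore 63 mm of slide. Next I'll fit the rail.

```bash
cat > rail.py <<'E'
from h import *
import pickle,sys
def rect(c,org,ang,z,px=4,L=90,Wd=50):
    a=np.radians(ang);ey=np.array([np.cos(a),np.sin(a)]);ex=np.array([ey[1],-ey[0]])  # rail y, rail x (right of y)
    s=np.arange(-L,L,1/px);w=np.arange(-Wd,Wd,1/px)
    S,W=np.meshgrid(s,w)
    P=np.stack([org[0]+S*ey[0]+W*ex[0],org[1]+S*ey[1]+W*ex[1],np.full_like(S,z)],-1)
    uv=proj(c,P.reshape(-1,3)).astype(np.float32).reshape(S.shape+(2,))
    return cv2.remap(c['img'],uv[...,0],uv[...,1],cv2.INTER_CUBIC)
if __name__=='__main__':
    for n,org,ang in [('top',(524.4,-308.7),-12),('side',(521.4,-311.5),-11)]:
        c=pickle.load(open(n+sys.argv[1]+'.pkl','rb'))
        im=rect(c,org,ang,14)
        cv2.imwrite(f'pics/rail_{n}{sys.argv[1]}.png',im[:,:,::-1]);print(im.shape)
E
python3 rail.py 0
```

```text
(400, 720, 3)
(400, 720, 3)
```

View pics/rail_top0.png

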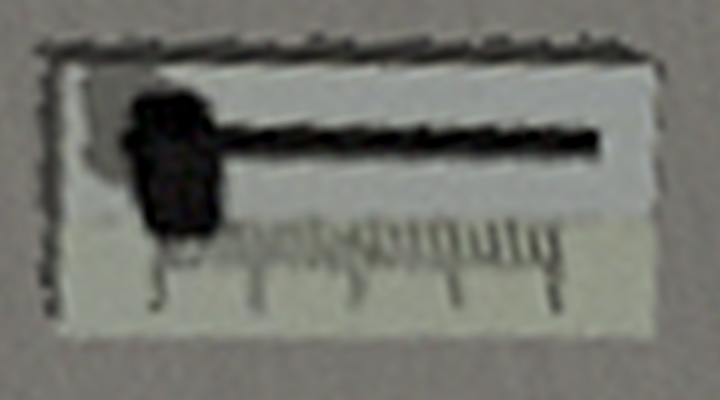

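View pics/rail_side0.png

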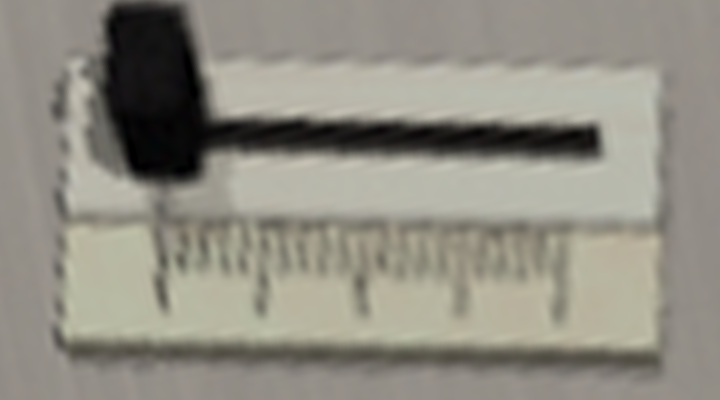

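```bash

python3 -m jog '[{"tx":-1,"ty":-1.75,"tz":-2,"rx":0,"ry":0,"rz":0},{"tx":-1,"ty":-1.75,"tz":-2.5,"rx":0,"ry":0,"rz":0},{"tx":0,"ty":0,"tz":-3,"rx":0,"ry":0,"rz":0},{"tx":0,"ty":0,"tz":-2.5,"rx":0,"ry":0,"rz":0},{"tx":0,"ty":0,"tz":0,"rx":0,"ry":0,"rz":0}]'
python3 - <<'E'
from h import *
from scipy.spatial.transform import Rotation as Ro
o=manip.observe();M=Ro.from_quat(o['tcp_rot']).as_matrix();print(o['tool_pos'],'jaw',np.degrees(np.arctan2(M[1,2],M[0,2])))
for n in ['top','side']:
    c=cam(n)
    if n=='top':a=cv2.resize(c['img'][190:290,380:480,::-1],(400,400),interpolation=cv2.INTER_CUBIC)
    else: b=cv2.resize(c['img'][290:400,200:310,::-1],(400,400),interpolation=cv2.INTER_CUBIC)
cv2.imwrite('pics/q1.png',np.hstack([a,b]))
E
```

```text
time: 24.28
tool_pos: [478.2, -284.1, 108.7]
tcp_rot: [-0.703, 0.077, -0.075, 0.703]
wrist_force: [-0.1, -0.5, 0.1]
gripper_width: 0.702
[ 478.15749594 -284.14185647  108.72117396] jaw 77.62526363888024
```

View pics/q1.png

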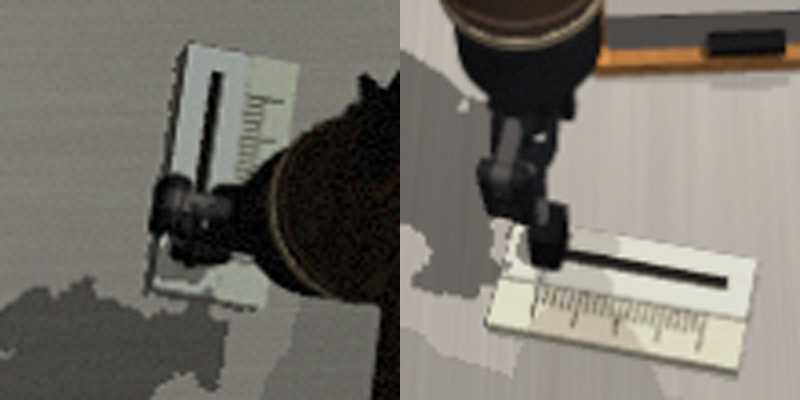

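The open jaws straddle the grip block, with fingers at side crop (500,185) and (550,220). I'll descend to TCP z≈25 and close gently.

```bash

python3 -m jog '[{"tx":0.05,"ty":-0.1,"tz":-2.5,"rx":0,"ry":0,"rz":0},{"tx":0,"ty":0,"tz":-2.5,"rx":0,"ry":0,"rz":0},{"tx":0,"ty":0,"tz":-2,"rx":0,"ry":0,"rz":0},{"tx":0,"ty":0,"tz":-1.2,"rx":0,"ry":0,"rz":0},{"tx":0,"ty":0,"tz":0,"rx":0,"ry":0,"rz":0}]'
python3 -m jog '[{"tx":0,"ty":0,"tz":0,"rx":0,"ry":0,"rz":0},{"tx":0,"ty":0,"tz":0,"rx":0,"ry":0,"rz":0},{"tx":0,"ty":0,"tz":0,"rx":0,"ry":0,"rz":0},{"tx":0,"ty":0,"tz":0,"rx":0,"ry":0,"rz":0},{"tx":0,"ty":0,"tz":0,"rx":0,"ry":0,"rz":0}]' 2.4 25
```

```text
time: 25.0
tool_pos: [480.0, -285.8, 28.4]
tcp_rot: [-0.703, 0.076, -0.076, 0.703]
wrist_force: [-1.6, -0.5, 0.6]
gripper_width: 0.702
time: 25.62
tool_pos: [480.5, -286.7, 29.3]
tcp_rot: [0.703, -0.076, 0.077, -0.703]
wrist_force: [-1.6, -2.1, 7.3]
gripper_width: 0.318
```

```bash

python3 -m jog '[{"tx":0.3,"ty":-0.06,"tz":0,"rx":0,"ry":0,"rz":0},{"tx":0.6,"ty":-0.13,"tz":0,"rx":0,"ry":0,"rz":0},{"tx":0.7,"ty":-0.15,"tz":0,"rx":0,"ry":0,"rz":0},{"tx":0.7,"ty":-0.15,"tz":0,"rx":0,"ry":0,"rz":0},{"tx":0.7,"ty":-0.15,"tz":0,"rx":0,"ry":0,"rz":0}]'
python3 -m jog '[{"tx":0.7,"ty":-0.15,"tz":0,"rx":0,"ry":0,"rz":0},{"tx":0.7,"ty":-0.15,"tz":0,"rx":0,"ry":0,"rz":0},{"tx":0.7,"ty":-0.15,"tz":0,"rx":0,"ry":0,"rz":0},{"tx":0.6,"ty":-0.13,"tz":0,"rx":0,"ry":0,"rz":0},{"tx":0.2,"ty":-0.05,"tz":0,"rx":0,"ry":0,"rz":0}]'
python3 -m jog '[{"tx":0,"ty":0,"tz":0,"rx":0,"ry":0,"rz":0},{"tx":0,"ty":0,"tz":0,"rx":0,"ry":0,"rz":0},{"tx":0,"ty":0,"tz":0,"rx":0,"ry":0,"rz":0},{"tx":0,"ty":0,"tz":0,"rx":0,"ry":0,"rz":0},{"tx":0,"ty":0,"tz":0,"rx":0,"ry":0,"rz":0}]' 6
```

```text
time: 26.25
tool_pos: [510.4, -293.0, 29.3]
tcp_rot: [0.703, -0.076, 0.077, -0.703]
wrist_force: [-1.9, -1.4, 7.6]
gripper_width: 0.327
time: 26.88
tool_pos: [539.6, -299.3, 29.3]
tcp_rot: [0.703, -0.076, 0.077, -0.703]
wrist_force: [-2.4, -0.7, 8.4]
gripper_width: 0.322
time: 27.5
tool_pos: [538.8, -298.4, 28.2]
tcp_rot: [-0.703, 0.076, -0.076, 0.703]
wrist_force: [0.2, 0.2, -0.1]
gripper_width: 0.698
```

Next I'll retreat upward and clear of the cameras' view, then check.

```bash

python3 -m jog '[{"tx":0,"ty":0,"tz":2,"rx":0,"ry":0,"rz":0},{"tx":0,"ty":0,"tz":4,"rx":0,"ry":0,"rz":0},{"tx":0,"ty":0,"tz":5,"rx":0,"ry":0,"rz":0},{"tx":0,"ty":0,"tz":5,"rx":0,"ry":0,"rz":0},{"tx":-1,"ty":0,"tz":4,"rx":0,"ry":0,"rz":0}]'
python3 -m jog '[{"tx":-4,"ty":3,"tz":0,"rx":0,"ry":0,"rz":0},{"tx":-4,"ty":3,"tz":0,"rx":0,"ry":0,"rz":0},{"tx":-4,"ty":4,"tz":0,"rx":0,"ry":0,"rz":0},{"tx":-4,"ty":4,"tz":0,"rx":0,"ry":0,"rz":0},{"tx":-2,"ty":4,"tz":0,"rx":0,"ry":0,"rz":0}]'
python3 - <<'E'
from h import *
import pickle
o=manip.observe();print(o['tool_pos'],o['time'])
for n in ['top','side']:
    c=cam(n,n+'4.png');pickle.dump(c,open(n+'4.pkl','wb'))
E
python3 rail.py 4; python3 rd.py 4
```

```text
time: 28.12
tool_pos: [529.5, -298.4, 230.4]
tcp_rot: [0.703, -0.075, 0.077, -0.703]
wrist_force: [0.4, 0.2, -0.7]
gripper_width: 0.706
time: 28.75
tool_pos: [346.6, -117.5, 228.2]
tcp_rot: [-0.703, 0.077, -0.076, 0.703]
wrist_force: [0.6, 1.2, -0.6]
gripper_width: 0.705
[ 346.6496131  -117.47009627  228.17756495] 28.75
(400, 720, 3)
(400, 720, 3)
top hist [ 20  93 151  91  31   4  10  37  78  49  23   5  11   8   7   4   2   2
   1   3   0   0   0   1   2   2   2   2   2   0   0   2  15  35  21   6
   0   0   0   3   8  10   4   1   0   0]
cap pts 26 [134.91 133.58 133.13 133.02 132.27 131.61 131.41 131.4  131.1  130.6
 130.5  130.45 130.32 130.15] [538.09 -17.67 130.46]
face 385 53.17206108604422 53.21818917906261
base top 195 65.45131595802918 65.57060392348909
barrel top 79 115.34332323569035 115.39865509189595
[(0.52, array([157.2, 301.8])), (0.5, array([113.9, 278. ])), (0.49, array([194.9, 267.1])), (0.45, array([317.6, 222.9])), (0.43, array([158.9, 202. ])), (0.2, array([391.5, 144.9]))]
side hist [ 5 30 82 83 45 18 12 28 53 53 39 11 10 13  6  8  2  6  6  3  5  5  8  4
  5  7  5  5  3  4  6  6  7 23 29  8  2  1  2  1  5  7  3  3  1  0]
cap pts 22 [136.26 135.36 134.67 134.63 133.51 132.41 132.25 131.84 131.72 131.08
 130.43 130.1  130.06 130.  ] [535.42 -21.52 130.8 ]
face 251 54.22521015693958 54.34215134084278
base top 184 66.1913490358874 66.14348467168557
barrel top 72 116.23265423610732 116.10883566152886
[(0.52, array([268.5, 231.8]))]
```

View pics/side4.png

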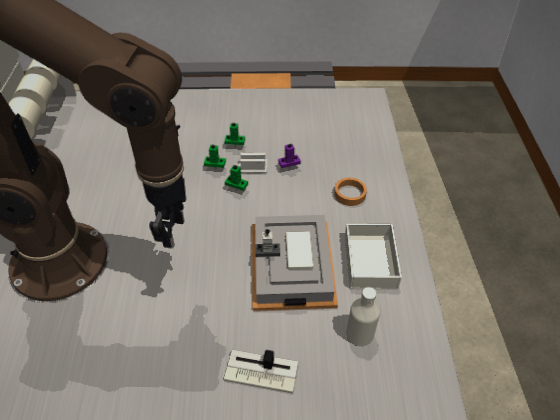

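View pics/rail_top4.png

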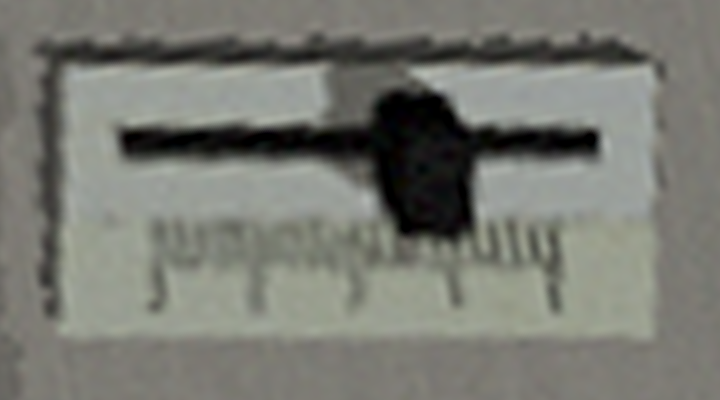

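View pics/rail_side4.png

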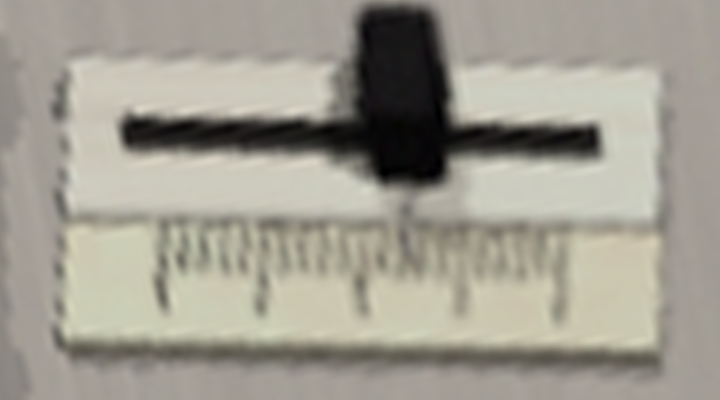

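```bash
python3 - <<'E'
from h import *
import pickle
from rail import rect
np.set_printoptions(precision=1,suppress=True)
rows=[]
for k in ['0','4']:
  for n,org,ang in [('top',(524.4,-308.7),-12),('side',(521.4,-311.5),-11)]:
    c=pickle.load(open(n+k+'.pkl','rb'));X=cloud(c);a=np.radians(ang)
    m=(X[...,0]>430)&(X[...,0]<610)&(X[...,1]>-350)&(X[...,1]<-250)&(X[...,2]>46)&(X[...,2]<63)
    P=X[m][:,:2];r=cv2.minAreaRect(P.astype(np.float32))
    s=(P-org)@np.array([np.cos(a),np.sin(a)]);
    # top face from image: sample at z=54.5
    im=rect(c,org,ang,54.5);g=cv2.cvtColor(im,cv2.COLOR_RGB2GRAY)
    ys,xs=np.where((g<45)); 
    print(k,n,'rect',np.round(r[0],1),np.round(r[1],1),'along mid',(np.percentile(s,2)+np.percentile(s,98))/2,s.mean())
    if n=='side': rows.append(cv2.resize(rect(c,org,ang,14,px=8)[260:600,200:1200],(800,272)))
cv2.imwrite('pics/rs.png',np.vstack(rows)[:,:,::-1])
E
```

```text
0 top rect [ 479.7 -284.1] [27.4 18.6] along mid -47.87511200520113 -48.50202743315693
0 side rect [ 478.8 -287.9] [28.2 20.1] along mid -46.35283287766734 -45.8257310489709
4 top rect [ 538.8 -297. ] [27.  20.1] along mid 11.406032172870498 11.058808093228883
4 side rect [ 537.2 -300.4] [27.6 18.1] along mid 13.408929255954407 13.743327883683236
```

View pics/rs.png

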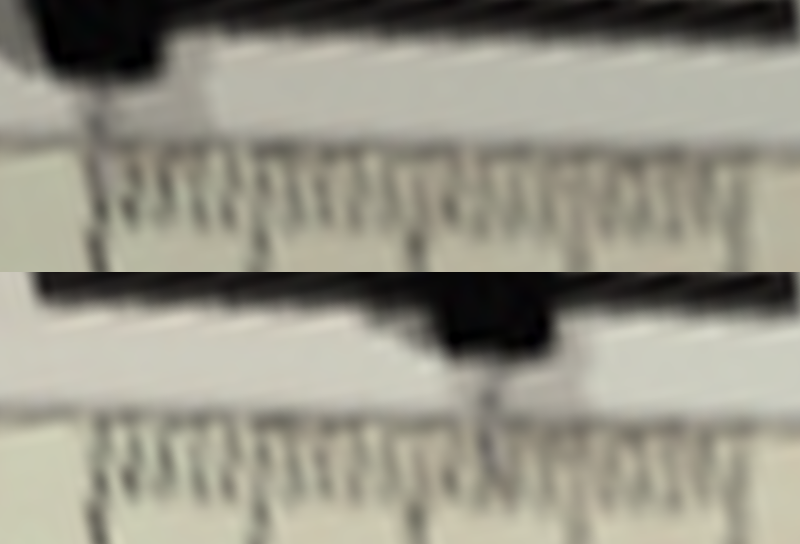

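The index line sits at about 12.2–12.3 on the tick scale, with block-position estimates of 12.3–12.65, against a target of 12.6. I'll take one more multi-frame read from the side camera before deciding whether to nudge.

```bash
python3 - <<'E'
from h import *
np.set_printoptions(precision=2,suppress=True)
for n in ['side','top']:
    Z=[]
    for i in range(16):
        c=cam(n);Z.append(c['range_z'])
    Z=np.array(Z,float);Z[Z==0]=np.nan
    c['range_z']=np.nan_to_num(np.nanmean(Z,0)).astype(np.float32)
    X=cloud(c);m=(abs(X[...,0]-536)<33)&(abs(X[...,1]+20)<33);P=X[m]
    d={}
    for nm,lo,hi in [('face',50,58),('base top',62,69),('barrel top',112,119),('cap',126,140)]:
        q=P[(P[:,2]>lo)&(P[:,2]<hi)];d[nm]=np.median(q[:,2]);print(n,nm,len(q),d[nm],q[:,2].mean(),q[:,2].std())
    if n=='side':
        g=np.where(m,X[...,2],0);v,u=np.unravel_index(np.nanargmax(g),g.shape);print(u,v);print(X[v-3:v+8,u-5:u+6,2]);print(c['img'][v-3:v+8,u-5:u+6].sum(2))
    print(n,'depth via barrel',28-(d['cap']-d['barrel top']),'via base',78-(d['cap']-d['base top']))
print(manip.observe()['time'])
E
```

```text
side face 206 54.045580239001914 54.18177825734372 0.9018050567302407
side base top 173 66.09805031231274 65.97878956066609 1.119097945842359
side barrel top 69 116.22973556677539 116.091895717016 0.9195022421788811
side cap 21 131.37262384360426 130.84229587150267 1.1633123191388404
264 231
[[ 54.21  53.37  53.76  53.66  53.72  54.86  41.79  41.56  41.65  45.88
   55.17]
 [ 54.63  54.82  54.17  54.47  54.33  54.01  41.83 130.72 130.23  41.06
   53.64]
 [ 53.55  54.49  52.97  54.62  53.72  54.48 131.46 131.23 131.4  130.95
   54.62]
 [ 53.43  54.03  53.71  53.63  53.37 132.2  131.92 131.33 131.37 131.45
  131.49]
 [ 53.7   54.09  54.09 116.45 116.63 127.75 131.85 131.68 131.62 131.69
  116.55]
 [ 54.03  53.09  54.56 116.59 116.34 116.68 128.74 130.02 129.69 128.88
  116.78]
 [ 54.52  53.94  54.1  116.17 116.78 116.57 116.51 122.11 123.12 116.44
  116.94]
 [ 53.27  54.45  54.05 116.22 116.25 116.52 116.07 117.85 118.79 116.33
  116.51]
 [ 53.92  53.95  53.75 116.67 116.2  116.58 117.64 116.12 115.72 117.14
  116.85]
 [ 54.7   53.52  52.71 116.31 116.11 116.86 117.34 115.79 116.3  115.
[... 336 characters left out ...]
 439 442 515 447 353 262 127  49 246 502]
 [439 440 438 512 442 353 304 202 121 376 548]
 [440 441 441 519 580 466 294 197 214 370 544]
 [443 438 441 444 551 472 307 377 352 443 518]
 [438 437 442 443 547 602 548 517 514 514 514]
 [443 441 442 443 545 600 600 549 510 514 517]]
side depth via barrel 12.85711172317113 via base 12.725426468708477
top face 337 53.21869583194953 53.23684626595577 0.6386302234998071
top base top 194 65.4327442393755 65.40677862561613 0.6055638980407005
top barrel top 79 115.35122533437962 115.3518035933366 0.5148696891178287
top cap 26 130.72211656391164 130.79268020634328 0.48582458300204057
top depth via barrel 12.62910877046798 via base 12.710627675463854
30.55
```

Depth estimates: 12.6 (force/travel), 12.6–12.7 (top camera) and 12.7–12.9 (side camera), with 12.2 from the channel floor depth pixels. I take 12.6. The pointer index reads about 12.25, so I'll nudge it about 1.5 mm further, since time allows.

```bash

python3 -m jog '[{"tx":3.85,"ty":-3.63,"tz":0,"rx":0,"ry":0,"rz":0},{"tx":3.85,"ty":-3.63,"tz":0,"rx":0,"ry":0,"rz":0},{"tx":3.85,"ty":-3.63,"tz":0,"rx":0,"ry":0,"rz":0},{"tx":3.85,"ty":-3.63,"tz":0,"rx":0,"ry":0,"rz":0},{"tx":3.85,"ty":-3.63,"tz":0,"rx":0,"ry":0,"rz":0}]'
python3 -m jog '[{"tx":0,"ty":0,"tz":-3,"rx":0,"ry":0,"rz":0},{"tx":0,"ty":0,"tz":-4,"rx":0,"ry":0,"rz":0},{"tx":0,"ty":0,"tz":-4,"rx":0,"ry":0,"rz":0},{"tx":0,"ty":0,"tz":-1,"rx":0,"ry":0,"rz":0},{"tx":0,"ty":0,"tz":0,"rx":0,"ry":0,"rz":0}]'
```

```text
time: 31.18
tool_pos: [542.7, -301.0, 227.9]
tcp_rot: [-0.703, 0.076, -0.076, 0.703]
wrist_force: [1.1, 0.5, 1.1]
gripper_width: 0.704
time: 31.8
tool_pos: [541.4, -300.0, 108.4]
tcp_rot: [-0.703, 0.076, -0.076, 0.703]
wrist_force: [0.1, -0.3, 0.9]
gripper_width: 0.703
```

```bash

python3 -m jog '[{"tx":-0.2,"ty":0.1,"tz":-2.5,"rx":0,"ry":0,"rz":0},{"tx":0,"ty":0,"tz":-2.5,"rx":0,"ry":0,"rz":0},{"tx":0,"ty":0,"tz":-2,"rx":0,"ry":0,"rz":0},{"tx":0,"ty":0,"tz":-1,"rx":0,"ry":0,"rz":0},{"tx":0,"ty":0,"tz":0,"rx":0,"ry":0,"rz":0}]'
python3 -m jog '[{"tx":0,"ty":0,"tz":0,"rx":0,"ry":0,"rz":0},{"tx":0,"ty":0,"tz":0,"rx":0,"ry":0,"rz":0},{"tx":0,"ty":0,"tz":0,"rx":0,"ry":0,"rz":0},{"tx":0,"ty":0,"tz":0,"rx":0,"ry":0,"rz":0},{"tx":0,"ty":0,"tz":0,"rx":0,"ry":0,"rz":0}]' 2.4 25
python3 -m jog '[{"tx":0.05,"ty":-0.01,"tz":0,"rx":0,"ry":0,"rz":0},{"tx":0.05,"ty":-0.01,"tz":0,"rx":0,"ry":0,"rz":0},{"tx":0.05,"ty":-0.01,"tz":0,"rx":0,"ry":0,"rz":0},{"tx":0,"ty":0,"tz":0,"rx":0,"ry":0,"rz":0},{"tx":0,"ty":0,"tz":0,"rx":0,"ry":0,"rz":0}]'
python3 -m jog '[{"tx":0,"ty":0,"tz":0,"rx":0,"ry":0,"rz":0},{"tx":0,"ty":0,"tz":0,"rx":0,"ry":0,"rz":0},{"tx":0,"ty":0,"tz":0,"rx":0,"ry":0,"rz":0},{"tx":0,"ty":0,"tz":0,"rx":0,"ry":0,"rz":0},{"tx":0,"ty":0,"tz":0,"rx":0,"ry":0,"rz":0}]' 6
python3 -m jog '[{"tx":0,"ty":0,"tz":2,"rx":0,"ry":0,"rz":0},{"tx":0,"ty":0,"tz":4,"rx":0,"ry":0,"rz":0},{"tx":0,"ty":0,"tz":5,"rx":0,"ry":0,"rz":0},{"tx":0,"ty":0,"tz":5,"rx":0,"ry":0,"rz":0},{"tx":-1,"ty":0,"tz":4,"rx":0,"ry":0,"rz":0}]'
python3 -m jog '[{"tx":-4,"ty":3,"tz":0,"rx":0,"ry":0,"rz":0},{"tx":-4,"ty":3,"tz":0,"rx":0,"ry":0,"rz":0},{"tx":-4,"ty":4,"tz":0,"rx":0,"ry":0,"rz":0},{"tx":-4,"ty":4,"tz":0,"rx":0,"ry":0,"rz":0},{"tx":-2,"ty":4,"tz":0,"rx":0,"ry":0,"rz":0}]'
python3 - <<'E'
from h import *
import pickle
from rail import rect
for n,org,ang in [('top',(524.4,-308.7),-12),('side',(521.4,-311.5),-11)]:
    c=cam(n,n+'5.png');pickle.dump(c,open(n+'5.pkl','wb'))
    X=cloud(c);a=np.radians(ang)
    m=(X[...,0]>430)&(X[...,0]<610)&(X[...,1]>-350)&(X[...,1]<-250)&(X[...,2]>46)&(X[...,2]<63)
    P=X[m][:,:2];s=(P-org)@np.array([np.cos(a),np.sin(a)]);print(n,(np.percentile(s,2)+np.percentile(s,98))/2,s.mean())
r=[cv2.resize(rect(pickle.load(open(f'side{k}.pkl','rb')),org,ang,14,px=8)[260:600,200:1200],(800,272)) for k in '45']
cv2.imwrite('pics/rs5.png',np.vstack(r)[:,:,::-1])
E
```

```text
time: 32.42
tool_pos: [539.9, -299.2, 28.9]
tcp_rot: [0.703, -0.076, 0.076, -0.703]
wrist_force: [-0.1, 1.0, 0.1]
gripper_width: 0.703
time: 33.05
tool_pos: [540.0, -299.5, 29.3]
tcp_rot: [0.703, -0.076, 0.077, -0.703]
wrist_force: [-0.0, -0.4, 7.5]
gripper_width: 0.319
time: 33.67
tool_pos: [541.4, -299.8, 29.3]
tcp_rot: [0.703, -0.076, 0.077, -0.703]
wrist_force: [-1.9, 0.1, 8.2]
gripper_width: 0.321
time: 34.3
tool_pos: [540.8, -299.2, 28.1]
tcp_rot: [-0.703, 0.076, -0.076, 0.703]
wrist_force: [0.8, -0.5, 0.1]
gripper_width: 0.705
time: 34.92
tool_pos: [531.5, -299.2, 230.4]
tcp_rot: [0.703, -0.075, 0.077, -0.703]
wrist_force: [0.1, -0.3, -0.2]
gripper_width: 0.705
time: 35.55
tool_pos: [348.6, -118.2, 228.2]
tcp_rot: [-0.703, 0.077, -0.076, 0.703]
wrist_force: [0.9, 0.4, 1.0]
gripper_width: 0.701
top 13.025999189509712 12.76952942546343
side 14.820750288041083 14.814379525840012
```

View pics/rs5.png

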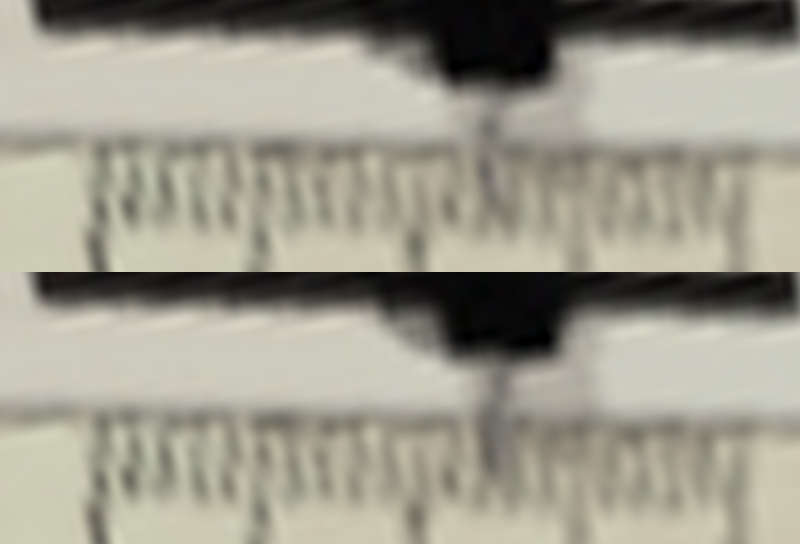

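View pics/top5.png

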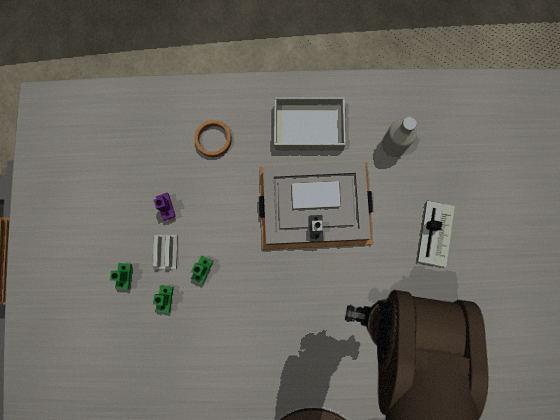

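The index line is now at crop x≈495, with tick 0 at 94, tick 10 at 413 and tick 15 at 575. That reads about 12.5–12.6 on the scale. In the top view the gauge stands in the near channel at (317,226), the pointer is at (433,226), every bystander is where it was and the arm is clear. I'll hand it in.

```bash
python3 -c "
from workcell import manip
print(manip.close_job())"
```

```text
the job is handed in; nothing more can be done
None
```

The gauge is standing in the lid's near-side seal channel and the record pointer is set to about 12.6 mm. I handed the job in at about 35.6 s of the 67 s allowed.

- **Measuring:** I took the grey gauge from its stand and lowered its blade into the near long-side channel, about midway along. I then pressed until the base sat flat and held it there for about 1.9 s. The wrist force was about 19 N, or roughly 22–23 N on the lid with the gauge's weight. The highest force read was 19.2 N downward with about 7 N sideways; forces are only read between moves. I then let go, and both cameras showed the gauge standing.
- **Depth:** I used 12.6 mm. The estimates do not fully agree:

| Method | Depth (mm) |
|---|---|
| Force and travel | 12.6 |
| Top camera, stem height | 12.6–12.7 |
| Side camera, stem height | 12.7–12.9 |
| Side camera, channel floor pixels | 12.2 |

- **Recording:** After the first slide, the pointer's index line read about 12.25, so I nudged it 1.5 mm further. It now reads about 12.5–12.6 on the tick scale. Locating the grip block itself gives about 12.6 from the top camera and 13.0 from the side.
- **Other things:** The final picture shows the look-alikes, tape, tray and sprayer where they started, and the arm touching nothing. I did not read the seat pins directly: the flat base is inferred from the side view and from the tool not sinking further as the force rose.

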